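# Change the batch in the jar shaker

### The job

Change the batch in the workshop's jar shaker: switch it off first, lift the steel cups of cleaned parts out and stand them all upright on the rubber draining mat, then stand the lidded jars one after another upright in the shaker's pockets, the largest jar first and on down to the smallest, each in the pocket made for its size (a pocket is 16 mm wider than its jar; the largest is by the switch), leaving a missing jar's pocket empty. When all the jars are in, push the switch fully back on; set everything down gently, never dropping it into place, and leave the oil bottle, spanner and chainring alone.

Things in the scene. Friction and masses are not known exactly. Their poses are not given: they have to be found in the camera images.
- shaker: Jar shaker, a low grey bench machine screwed to the bench: case 120 x 360 mm (its x by y) and 50 mm high, on its top a row along y of four square pockets with 18 mm high, 4 mm thick aluminium walls (wall tops 68 mm over the bench) and a switch at the +y end. Origin: centre of its underside, on the bench; z up; its yaw and place vary.
- pocket1 (a point): Centre of the floor of pocket 1 (1 pip on the case), 50 mm over the bench, square, 78 mm inside; at (0, 65) mm in the shaker's x, y. The largest, beside the switch.
- pocket2 (a point): Centre of the floor of pocket 2 (2 pips on the case), 50 mm over the bench, square, 70 mm inside; at (0, -13) mm in the shaker's x, y. Second largest, next to pocket 1.
- pocket3 (a point): Centre of the floor of pocket 3 (3 pips on the case), 50 mm over the bench, square, 62 mm inside; at (0, -83) mm in the shaker's x, y. Next to pocket 2.
- pocket4 (a point): Centre of the floor of pocket 4 (4 pips on the case), 50 mm over the bench, square, 54 mm inside; at (0, -145) mm in the shaker's x, y. The smallest, at the end away from the switch.
- switch (a joint): Toggle switch of the shaker, on top of the case's +y end, 146 mm from the case's centre. Angle: 0 = off (leans 0.5 rad to the shaker's -x, the robot's side), 1.0 = on (leans 0.5 rad to its +x, away from the robot). A 10 mm thick steel bar with a black ball, turning about an axis along the shaker's y 72 mm above the bench; stays where it is left, needs about 1 N at the ball. It starts on.
- switch_tip (a point): Centre of the switch's ball (26 mm across), 80 mm from the switch's turning axis, 142 to 152 mm above the bench.
- mat: Black rubber draining mat fixed to the bench, 120 x 280 mm (its x by y), 6 mm thick. Origin: centre of its underside; z up.
- jar1: White plastic jar with a black lid, closed, a plain upright cylinder of 62 mm diameter and 92 mm height, the largest of the four; belongs in pocket 1. Origin: centre of its underside, z up its axis. About 280 g. May be absent.
- jar2: White plastic jar with a black lid, closed, a plain upright cylinder of 54 mm diameter and 78 mm height, the second largest; belongs in pocket 2. Origin: centre of its underside, z up its axis. About 220 g. May be absent.
- jar3: White plastic jar with a black lid, closed, a plain upright cylinder of 46 mm diameter and 64 mm height, the third largest; belongs in pocket 3. Origin: centre of its underside, z up its axis. About 160 g. May be absent.
- jar4: White plastic jar with a black lid, closed, a plain upright cylinder of 38 mm diameter and 52 mm height, the smallest; belongs in pocket 4. Origin: centre of its underside, z up its axis. About 120 g. May be absent.
- cup1: Open straight steel cup of cleaned small parts, 40 mm outer diameter, 50 mm high, 2 mm wall, about 110 g (all cups are alike); at the start it stands in pocket 1. Origin: centre of its underside, z up its axis. May be absent.
- cup2: Open straight steel cup of cleaned small parts, 40 mm outer diameter, 50 mm high, 2 mm wall, about 110 g (all cups are alike); at the start it stands in pocket 2. Origin: centre of its underside, z up its axis. May be absent.
- cup3: Open straight steel cup of cleaned small parts, 40 mm outer diameter, 50 mm high, 2 mm wall, about 110 g (all cups are alike); at the start it stands in pocket 3. Origin: centre of its underside, z up its axis. May be absent.
- cup4: Open straight steel cup of cleaned small parts, 40 mm outer diameter, 50 mm high, 2 mm wall, about 110 g (all cups are alike); at the start it stands in pocket 4. Origin: centre of its underside, z up its axis. May be absent.
- oil: Bystander: oil bottle, 60 mm diameter, 150 mm high, standing beyond the shaker. Origin: centre of its underside.
- wrench: Bystander: flat steel spanner, 200 mm long, lying on the bench beyond the jars. Origin: its middle, underside.
- chainring: Bystander: flat steel ring, 110 mm across, lying beside the shaker's switch end. Origin: centre of its underside.
Mind the look-alikes: they are no part of the job. What is shaped like the cup1 but turquoise is not meant. Leave any green look-alike of the jar2 alone.

How it is judged (in metres and radians):
On the way, in this order (a step that is already met when the one before it is completed fails the run):
1. the shaker is switched off (value of joint switch below 0.15 rad), for 0.2 s.
2. every cup stands upright on the draining mat, let go (x of cup1 in the frame of mat between -0.045 and 0.045 m and y of cup1 in the frame of mat between -0.125 and 0.125 m and z of cup1 in the frame of mat between 0.002 and 0.01 m and angle between each of cup1, cup2, cup3, cup4's own z axis and vertical below 0.12 rad and contact force between the fingers and cup1 below 0.1 N and linear speed of each of cup1, cup2, cup3, cup4 below 0.02 m/s and x of cup2 in the frame of mat between -0.045 and 0.045 m and y of cup2 in the frame of mat between -0.125 and 0.125 m and z of cup2 in the frame of mat between 0.002 and 0.01 m and contact force between the fingers and cup2 below 0.1 N and x of cup3 in the frame of mat between -0.045 and 0.045 m and y of cup3 in the frame of mat between -0.125 and 0.125 m and z of cup3 in the frame of mat between 0.002 and 0.01 m and contact force between the fingers and cup3 below 0.1 N and x of cup4 in the frame of mat between -0.045 and 0.045 m and y of cup4 in the frame of mat between -0.125 and 0.125 m and z of cup4 in the frame of mat between 0.002 and 0.01 m and contact force between the fingers and cup4 below 0.1 N), for 0.3 s.
3. jar 1 stands upright in pocket 1, let go (horizontal distance between jar1 and pocket1 below 0.014 m and z of jar1 in the frame of pocket1 between -0.004 and 0.005 m and angle between jar1's own z axis and vertical below 0.12 rad and contact force between the fingers and jar1 below 0.1 N and linear speed of jar1 below 0.02 m/s), for 0.3 s.
4. jar 2 stands upright in pocket 2, let go (horizontal distance between jar2 and pocket2 below 0.014 m and z of jar2 in the frame of pocket2 between -0.004 and 0.005 m and angle between jar2's own z axis and vertical below 0.12 rad and contact force between the fingers and jar2 below 0.1 N and linear speed of jar2 below 0.02 m/s), for 0.3 s.
5. jar 3 stands upright in pocket 3, let go (horizontal distance between jar3 and pocket3 below 0.014 m and z of jar3 in the frame of pocket3 between -0.004 and 0.005 m and angle between jar3's own z axis and vertical below 0.12 rad and contact force between the fingers and jar3 below 0.1 N and linear speed of jar3 below 0.02 m/s), for 0.3 s.
6. jar 4 stands upright in pocket 4, let go (horizontal distance between jar4 and pocket4 below 0.014 m and z of jar4 in the frame of pocket4 between -0.004 and 0.005 m and angle between jar4's own z axis and vertical below 0.12 rad and contact force between the fingers and jar4 below 0.1 N and linear speed of jar4 below 0.02 m/s), for 0.3 s.
7. the shaker is switched on (value of joint switch above 0.85 rad), for 0.2 s.
At the end, for the whole second after the job is handed in: All at rest and upright (within 0.12 rad): each cup present on the mat (centre within 45 mm of the mat's centre in its x, 125 mm in its y), each jar present on the floor of its own pocket (centre within 14 mm of the pocket's); the switch on (over 0.85 rad) (x of cup1 in the frame of mat between -0.045 and 0.045 m and y of cup1 in the frame of mat between -0.125 and 0.125 m and z of cup1 in the frame of mat between 0.002 and 0.01 m and angle between each of cup1, cup2, cup3, cup4, jar1, jar2, jar3, jar4's own z axis and vertical below 0.12 rad and linear speed of each of cup1, cup2, cup3, cup4, jar1, jar2, jar3, jar4 below 0.02 m/s and x of cup2 in the frame of mat between -0.045 and 0.045 m and y of cup2 in the frame of mat between -0.125 and 0.125 m and z of cup2 in the frame of mat between 0.002 and 0.01 m and x of cup3 in the frame of mat between -0.045 and 0.045 m and y of cup3 in the frame of mat between -0.125 and 0.125 m and z of cup3 in the frame of mat between 0.002 and 0.01 m and x of cup4 in the frame of mat between -0.045 and 0.045 m and y of cup4 in the frame of mat between -0.125 and 0.125 m and z of cup4 in the frame of mat between 0.002 and 0.01 m and horizontal distance between jar1 and pocket1 below 0.014 m and z of jar1 in the frame of pocket1 between -0.004 and 0.005 m and horizontal distance between jar2 and pocket2 below 0.014 m and z of jar2 in the frame of pocket2 between -0.004 and 0.005 m and horizontal distance between jar3 and pocket3 below 0.014 m and z of jar3 in the frame of pocket3 between -0.004 and 0.005 m and horizontal distance between jar4 and pocket4 below 0.014 m and z of jar4 in the frame of pocket4 between -0.004 and 0.005 m and value of joint switch above 0.85 rad); the robot touches nothing.
It fails at once if the oil by the work is disturbed (moved over 30 mm) (distance of oil from where it was at the start of the episode above 0.03 m).
It fails at once if the wrench by the work is disturbed (moved over 30 mm) (distance of wrench from where it was at the start of the episode above 0.03 m).
It fails at once if the chainring by the work is disturbed (moved over 30 mm) (distance of chainring from where it was at the start of the episode above 0.03 m).
It fails at once if a jar is let go more than 30 mm above the floor of its pocket ((horizontal distance between jar1 and pocket1 below 0.03 m and z of jar1 in the frame of pocket1 above 0.03 m and contact force between the fingers and jar1 below 0.02 N) or (horizontal distance between jar2 and pocket2 below 0.03 m and z of jar2 in the frame of pocket2 above 0.03 m and contact force between the fingers and jar2 below 0.02 N) or (horizontal distance between jar3 and pocket3 below 0.03 m and z of jar3 in the frame of pocket3 above 0.03 m and contact force between the fingers and jar3 below 0.02 N) or (horizontal distance between jar4 and pocket4 below 0.03 m and z of jar4 in the frame of pocket4 above 0.03 m and contact force between the fingers and jar4 below 0.02 N)).
It fails at once if a cup is let go more than 30 mm above the mat ((x of cup1 in the frame of mat between -0.06 and 0.06 m and y of cup1 in the frame of mat between -0.14 and 0.14 m and z of cup1 in the frame of mat above 0.036 m and contact force between the fingers and cup1 below 0.02 N) or (x of cup2 in the frame of mat between -0.06 and 0.06 m and y of cup2 in the frame of mat between -0.14 and 0.14 m and z of cup2 in the frame of mat above 0.036 m and contact force between the fingers and cup2 below 0.02 N) or (x of cup3 in the frame of mat between -0.06 and 0.06 m and y of cup3 in the frame of mat between -0.14 and 0.14 m and z of cup3 in the frame of mat above 0.036 m and contact force between the fingers and cup3 below 0.02 N) or (x of cup4 in the frame of mat between -0.06 and 0.06 m and y of cup4 in the frame of mat between -0.14 and 0.14 m and z of cup4 in the frame of mat above 0.036 m and contact force between the fingers and cup4 below 0.02 N)).
Of jar1, jar2, jar3, jar4 only 3 to 4 are there at a start; the rules pass over those that are not, and their reading is None.
Of cup1, cup2, cup3, cup4 only 2 to 3 are there at a start; the rules pass over those that are not, and their reading is None.
At some moment in a run one of jar1, jar2, jar3, jar4, cup1, cup2, cup3, cup4 may be knocked a few centimetres aside while the robot is not near it.
It also fails if it takes over 210 s, if anything falls off the work surface, if the arm or the gripper's body presses on something with over 40 N, if the wrist force passes 120 N, or if a joint passes its speed limit or range.

### The arm

A 6-joint arm with a two-finger parallel gripper is mounted at the origin on the work surface. World frame = base frame: x ahead of the robot, y to its left, z up, the work surface at z = 0. Lengths are in m, angles in degrees, forces in N, time in s.
With the tool pointing down it reaches from about 0.4 to 0.825 m from the base axis. Payload 7 kg.
Tool frame: the origin (TCP) lies at the very end of the fingers, on their centre line; the grasp point (between the pads) lies 19 mm behind it (ctrl.tcp_to_grasp is the distance from the TCP to the grasp point, in m); z points along the fingers, y is the direction in which the jaws open and shut (so a half turn about z gives the same grasp; the last joint's range is limited). The gripper opens to 88 mm and grips with 3 to 60 N. Pads are 19 mm wide; open, the fingers measure 130 mm over their backs; the gripper's body (78 mm by 193 mm) begins 47 mm behind the grasp point.
Start: joints at [82.225, 20.546, 0.682, 0, -70.136, -16.507], TCP at [0.278, 0.615, 0.227] pointing down, gripper open.
Joint ranges: [-176.03, 176.03], [-82.01, 121.73], [-58.28, 71.71], [-173.87, 95.51], [-174.79, -0.11], [-173.66, 173.66]. Speed limits (degrees/s): [136.94, 136.94, 172.46, 180, 180, 180].

### API

Orientations are given as [roll, pitch, yaw] about the fixed x, y, z axes, in that order (R = Rz(yaw) Ry(pitch) Rx(roll)).
In Python, from plant import ctrl gives the robot as it stands.
- The arm moves only by the tool jog_arm, never from a script. Its argument "commands" is a list of rows, each an object of numbers: "x", "y", "z": the shift along the tool's x, y, z in cm; "roll": the turn about the tool's z in rad. In form: [{"x": .., "y": .., "z": .., "roll": ..}, ...]. A call has 1 to 12 rows; each row shifts and turns the commanded pose from where the row before left it, along the tool's axes as they then stand; what a row does not reach is not made up. A row lasts 1/10 s, in which the tool goes at most 50 mm and 8.59 degrees, less where a joint would pass 70% of its speed; a pose out of reach is approached as far as the arm can. A call is refused whole if a number of a shift passes 5 or a number of a turn 0.15, either way. A call with a gripper value outside its range is refused whole. "gripper" is the finger opening in cm, from 0 to 8.76, set as the call begins (left out, the last holds). The fingers move at their own pace and stop on an object; the grip force is fixed at half the most. Time passes only in rows, so rows that do not move let the fingers close. It gives the time, the measured TCP pose, the force and the opening at its end, in the units of the state.
- ctrl.get_obs(): the state, without advancing time (a new reading comes with each control period).
- ctrl.snapshot(name): name is "scene" or "top" or "wrist"; returns a dict with "image" (480x640x3 uint8, red, green, blue), "mtx" (3x3 intrinsics, pixels), "position" and "orientation" of the camera in the world; the wrist camera has in their place "hand_eye" (4x4, takes a point from camera to tool coordinates, whose origin is the TCP and whose axes are the flange's). Camera axes: x right, y up, looking along -z (the intrinsics and any distortion apply to the point x, -y, -z); pixel columns grow to the right and rows downward; lengths in m; the calibration is good to about 2 mm. The wrist camera is an equidistant fisheye: a pixel r from the principal point sees the ray r / f radians off the axis. A picture is of the moment at which its call begins: read the wrist's pose just before it. There is no depth.
- ctrl.close_job(): hands the job in, once; it reports no verdict.
Trained networks look in the newest picture that a camera, given by its name, has taken for a name from the list of things; names that differ only in an ending like _2 or _b are one class to them, and where a whole thing is asked for, a point or a joint stands for the part that bears it (a point fixed in the world has none). Each returns a list of dicts, best first, with "confidence" (0 to 1); they miss things now and then, are a little off and sometimes report something else, mostly with a low value. They report only what shows in the picture. A call takes as long as a camera call. They do not tell look-alikes from the thing itself.
- ctrl.search_frame(camera, query): "position" ([column, row] as shares, 0 to 1, of the picture: columns of its width, rows of its height, amid what is visible of it).
- ctrl.regions_of(camera, query): "mask" (480x640 bool, what is visible of it) and "position" ([column, row] as shares, 0 to 1, of the picture: columns of its width, rows of its height, amid what is visible of it).
The state is a dict: "clock": time; "joint_pos": joint angles; "qvel": joint speeds; "tau": joint torques, N m; "tool_pos": TCP position; "orientation": TCP orientation; "force": force on the tool from outside, world axes, zero at the start; "moment": the same for the moment, N m; "opening": finger opening in m.
Only numpy, scipy, OpenCV 4.12 (cv2) and the standard library are available. Lean on these libraries where they do the work, as an engineer would, in place of code of your own. Each camera call takes 0.05 s, during which the arm holds its last target.

## Working session

There is one attempt and no reset: what is moved stays moved. The work goes in short steps, Python scripts to look and compute and a tool call to move; the robot and the scene stay as the last step left them, time stands still between calls to the robot, and variables do not carry over. Pictures are saved under pics/ and viewed, and the job is handed in when it is done.

Besides the shell and the picture viewer there is one more tool, called after "Call:" by a JSON object that holds its "name" and its "arguments". jog_arm: Moves the arm, as the interface text tells. Its arguments: {"type":"object","properties":{"commands":{"type":"array"},"gripper":{"type":"number"}},"required":["commands"]}

```bash
ls; mkdir -p pics; python3 - <<'E'
from plant import ctrl
import cv2
o=ctrl.get_obs();print(o)
for n in("scene","top","wrist"):
    s=ctrl.snapshot(n);cv2.imwrite(f"pics/{n}0.png",s["image"][:,:,::-1])
    print(n,{k:v for k,v in s.items() if k!="image"})
E
```

```text
pics
{'clock': 0.0, 'joint_pos': array([ 8.22257694e+01,  2.05919006e+01,  6.33930354e-01, -2.02422300e-02,
       -7.01368496e+01, -1.65078955e+01]), 'qvel': array([-0.06945674,  0.00693628, -0.04760808,  0.01380601, -0.0888828 ,
       -0.01679057]), 'tau': array([-1.28293336e-04, -5.82719064e+01,  2.93063235e+01,  6.99720696e+00,
        7.16366252e-03, -1.52031243e-04]), 'tool_pos': array([0.27739137, 0.61482555, 0.22561825]), 'orientation': array([ 1.79903681e+02, -8.70085134e-03, -2.42890123e+01]), 'force': array([-0.32327413,  0.30873987, -0.08902827]), 'moment': array([ 0.04400349, -0.00890621, -0.03729902]), 'opening': 0.08724259442773728}
scene {'mtx': array([[492.59339156,   0.        , 316.24129234],
       [  0.        , 492.59339156, 228.24711393],
       [  0.        ,   0.        ,   1.        ]]), 'position': array([ 1.34974269, -0.31664491,  0.60866193]), 'orientation': array([58.27344232, -0.31868905, 68.44619442])}
top {'mtx': array([[567.13568373,   0.        , 322.79399544],
       [  0.        , 567.13568373, 234.98224396],
       [  0.        ,   0.        ,   1.        ]]), 'position': array([ 0.34026676, -0.05345139,  1.42222175]), 'orientation': array([ 12.07267561,  -0.17284422, -82.93733493])}
wrist {'mtx': array([[371.64829954,   0.        , 321.82334115],
       [  0.        , 371.64829954, 237.51534335],
       [  0.        ,   0.        ,   1.        ]]), 'hand_eye': array([[ 5.52237177e-04,  9.67495490e-01,  2.52887665e-01,
         6.61706529e-02],
       [ 9.99999255e-01, -8.09544286e-04,  9.13424072e-04,
         1.33627111e-03],
       [ 1.08845744e-03,  2.52886973e-01, -9.67495217e-01,
        -1.58848421e-01],
       [ 0.00000000e+00,  0.00000000e+00,  0.00000000e+00,
         1.00000000e+00]])}
```

View pics/top0.png

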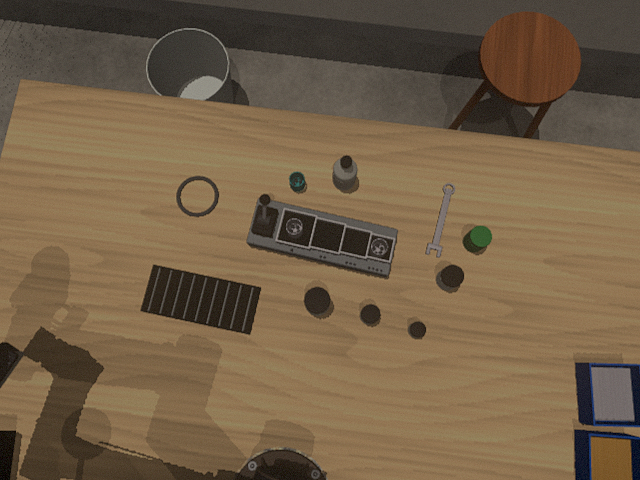

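View pics/scene0.png

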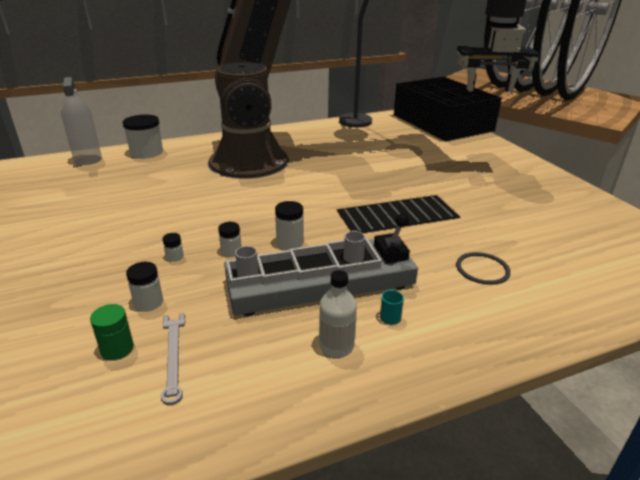

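View pics/wrist0.png

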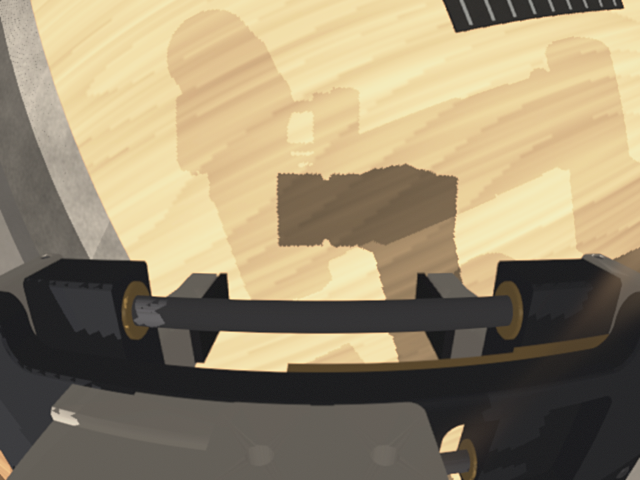

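Four white jars are visible at top-camera pixels (317,300), (452,275), (371,314) and (417,329). There are cups in pocket 1 (295,228) and pocket 4 (380,247). The green and turquoise look-alikes are at (480,237) and (297,181). Next I'll measure positions.

```bash
cat > h.py <<'E'
import numpy as np, cv2
from scipy.spatial.transform import Rotation as R
from scipy.optimize import least_squares
from plant import ctrl
def cam(s): return s["mtx"], R.from_euler('xyz',s["orientation"],degrees=True).as_matrix(), np.array(s["position"])
def plane(s,uv,z):
    K,M,p=cam(s); d=np.array([(uv[0]-K[0,2])/K[0,0],-(uv[1]-K[1,2])/K[1,1],-1.]); d=M@d
    return p+d*(z-p[2])/d[2]
def proj(s,P):
    K,M,p=cam(s); c=(np.atleast_2d(P)-p)@M
    return np.c_[K[0,0]*c[:,0]/-c[:,2]+K[0,2], K[1,1]*-c[:,1]/-c[:,2]+K[1,2]]
def cylmask(s,x,y,z,r,h,n=48):
    a=np.linspace(0,2*np.pi,n); c=np.c_[x+r*np.cos(a),y+r*np.sin(a)]
    P=np.r_[np.c_[c,np.full(n,z)],np.c_[c,np.full(n,z+h)]]
    hull=cv2.convexHull(proj(s,P).astype(np.float32)); return hull
def cylfit(s,mask,z,r,h,x0):
    # match hull centroid
    m=cv2.moments(mask.astype(np.uint8),True); t=np.array([m['m10']/m['m00'],m['m01']/m['m00']])
    def f(q):
        k=cv2.moments(cylmask(s,q[0],q[1],z,r,h)); return np.array([k['m10']/k['m00'],k['m01']/k['m00']])-t
    q=least_squares(f,x0,diff_step=1e-3).x
    return q, m['m00'], cv2.contourArea(cylmask(s,*q,z,r,h))
def wcam(s,o):
    T=np.eye(4);T[:3,:3]=R.from_euler('xyz',o["orientation"],degrees=True).as_matrix();T[:3,3]=o["tool_pos"]
    return T@s["hand_eye"]
def wplane(s,o,uv,z):
    T=wcam(s,o);K=s["mtx"];d=np.array(uv)-K[:2,2];r=np.hypot(*d);t=r/K[0,0]
    v=np.array([np.sin(t)*d[0]/r,-np.sin(t)*d[1]/r,-np.cos(t)]);v=T[:3,:3]@v
    return T[:3,3]+v*(z-T[2,3])/v[2]
def wproj(s,o,P):
    T=wcam(s,o);K=s["mtx"];c=(np.atleast_2d(P)-T[:3,3])@T[:3,:3]
    x,y,w=c[:,0],-c[:,1],-c[:,2];rr=np.hypot(x,y);t=np.arctan2(rr,w)
    return K[:2,2]+K[0,0]*np.c_[x,y]*(t/np.maximum(rr,1e-9))[:,None]
JR={1:(.031,.092),2:(.027,.078),3:(.023,.064),4:(.019,.052)}
E
python3 - <<'E'
from h import *
for c in("top","scene"):
    s=ctrl.snapshot(c)
    for q in("shaker","mat","jar1","jar2","jar3","jar4","cup1","cup4","switch","oil","wrench","chainring"):
        for d in ctrl.regions_of(c,q)[:5]:
            if d["confidence"]<.3: continue
            m=d["mask"].astype(np.uint8); p=np.array(d["position"])*[640,480]
            ex=""
            if q[:3]=="jar":
                r,h=JR[int(q[3])]; g=plane(s,p,h/2)[:2]; f,a,b=cylfit(s,m,0,r,h,g); ex=(f.round(4),int(a),int(b))
            elif q[:3]=="cup":
                g=plane(s,p,.075)[:2]; f,a,b=cylfit(s,m,.05,.02,.05,g); ex=(f.round(4),int(a),int(b))
            elif q in("shaker","mat","oil","wrench","chainring"):
                ex=[plane(s,u,.05 if q=="shaker" else .006)[:2].round(3).tolist() for u in cv2.boxPoints(cv2.minAreaRect(cv2.findNonZero(m)))]
            print(c,q,round(d["confidence"],2),p.round(1),m.sum(),ex)
    print(ctrl.get_obs()["clock"])
E
```

```text
top shaker 0.65 [321.3 235.7] 6635 [[0.586, 0.166], [0.722, 0.156], [0.679, -0.206], [0.547, -0.189]]
top mat 0.81 [199.8 303. ] 5383 [[0.396, 0.406], [0.519, 0.403], [0.492, 0.119], [0.371, 0.128]]
top mat 0.37 [322.  234.8] 6851 [[0.592, 0.175], [0.737, 0.163], [0.692, -0.213], [0.55, -0.194]]
top jar1 0.69 [474.9 236.3] 601 (array([ 0.6717, -0.4006]), 601, 797)
top jar1 0.67 [445.2 276.2] 522 (array([ 0.5662, -0.3404]), 522, 754)
top jar1 0.66 [369.3 310.9] 368 (array([ 0.4518, -0.156 ]), 368, 634)
top jar1 0.61 [417.1 327.7] 256 (array([ 0.432 , -0.2722]), 256, 706)
top jar1 0.58 [316.7 303.7] 659 (array([ 0.469 , -0.0261]), 659, 611)
top jar2 0.69 [474.9 236.3] 601 (array([ 0.6738, -0.4027]), 601, 592)
top jar2 0.67 [445.2 276.2] 522 (array([ 0.5676, -0.3422]), 522, 561)
top jar2 0.66 [369.3 310.9] 368 (array([ 0.4526, -0.1568]), 368, 473)
top jar2 0.61 [417.1 327.7] 256 (array([ 0.4326, -0.2737]), 256, 526)
top jar2 0.58 [316.7 303.7] 659 (array([ 0.47  , -0.0259]), 659, 456)
top jar3 0.69 [474.9 236.3] 601 (array([ 0.6757, -0.4048]), 601, 418)
top jar3 0.67 [445.2 276.2] 522 (
[... 3408 characters left out ...]
 9011, 731)
scene switch 0.76 [400.  224.5] 225 
scene switch 0.51 [313.8 276.8] 9071 
scene oil 0.66 [289.4 225.5] 1298 [[0.284, -0.005], [0.309, 0.062], [0.514, -0.014], [0.492, -0.071]]
scene oil 0.59 [339.1 314.6] 2566 [[0.597, -0.01], [0.626, 0.063], [0.841, -0.04], [0.818, -0.098]]
scene oil 0.41 [475.8 277.1] 587 [[0.727, 0.228], [0.637, 0.3], [0.698, 0.396], [0.782, 0.317]]
scene wrench 0.65 [173.2 361. ] 1142 [[0.82, -0.35], [0.618, -0.324], [0.633, -0.289], [0.831, -0.321]]
scene wrench 0.64 [314.  274.1] 9073 [[0.449, -0.183], [0.456, 0.28], [0.716, 0.159], [0.686, -0.208]]
scene chainring 0.72 [488.2 256.1] 568 [[0.647, 0.289], [0.689, 0.398], [0.776, 0.325], [0.738, 0.225]]
1.45
```

```bash
python3 - <<'E'
import cv2
i=cv2.imread("pics/top0.png")[170:350,130:500]
cv2.imwrite("pics/topz.png",cv2.resize(i[:,110:280],None,fx=4.6,fy=4.6,interpolation=cv2.INTER_CUBIC)[:600])
E
```

```text
(no output)
```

View pics/topz.png

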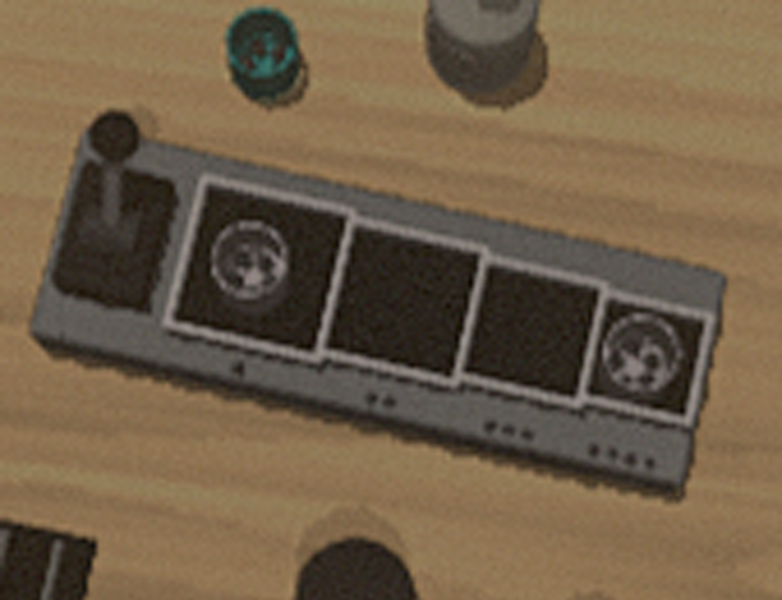

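```bash
cat >> h.py <<'E'
def w2(p,q): # pose (x,y,yaw) , local pts
    c,s_=np.cos(p[2]),np.sin(p[2]); q=np.atleast_2d(q); return np.c_[p[0]+c*q[:,0]-s_*q[:,1],p[1]+s_*q[:,0]+c*q[:,1]]
E
python3 - <<'E'
from h import *
s=ctrl.snapshot("top")
px=np.array([(203,180),(165,325),(352,213),(320,360),(712,313),(692,425),(605,290),(580,405)])/4.6+[240,170]-0.4
loc=np.array([(43,108),(-43,108),(43,22),(-43,22),(31,-176),(-31,-176),(31,-114),(-31,-114)])/1000
f=lambda p:(proj(s,np.c_[w2(p,loc),np.full(8,.068)])-px).ravel()
r=least_squares(f,[.63,-.02,-.1]);p=r.x;print("shaker",p,np.degrees(p[2]));print(r.fun.reshape(-1,2).round(1).tolist())
for n,y in(("p1",.065),("p2",-.013),("p3",-.083),("p4",-.145),("sw",.146)):print(n,w2(p,[0,y])[0].round(4))
for x in(.038,-.038): print("tip",w2(p,[x,.146]).round(4), proj(s,np.r_[w2(p,[x,.146])[0],.142]))
m=[d for d in ctrl.regions_of("top","mat") if d["confidence"]>.6][0]["mask"]
b=cv2.minAreaRect(cv2.findNonZero(m.astype(np.uint8)));print(b, plane(s,b[0],.006))
q=np.array([plane(s,u,.006)[:2] for u in cv2.boxPoints(b)]);print(q, np.linalg.norm(np.diff(q,axis=0),axis=1))
print(ctrl.get_obs()["clock"])
E
```

```text
shaker [ 0.6302334  -0.01994006 -0.10427611] -5.974581035349609
[[-0.3, -0.9], [-0.6, 0.8], [1.2, -0.4], [0.1, 1.1], [0.9, 0.3], [0.1, 0.4], [-0.7, -0.3], [-0.6, -1.0]]
p1 [0.637  0.0447]
p2 [ 0.6289 -0.0329]
p3 [ 0.6216 -0.1025]
p4 [ 0.6151 -0.1642]
sw [0.6454 0.1253]
tip [[0.6832 0.1213]] [[265.05029258 198.16330166]]
tip [[0.6076 0.1292]] [[256.95344477 229.02836121]]
((200.16468811035156, 298.2354736328125), (112.8279800415039, 48.969329833984375), 12.15494155883789) [0.44362035 0.26304265 0.006     ]
[[0.39571177 0.40639146]
 [0.51720819 0.40339768]
 [0.49198705 0.1183231 ]
 [0.37190944 0.12626753]] [0.1215333  0.28618809 0.12034013]
1.55
```

Call:
{"name": "jog_arm", "arguments": {"commands": [{"roll": 0.125}, {"roll": 0.125}, {"roll": 0.125}, {"roll": 0.125}, {"roll": 0.125}, {"roll": 0.125}, {"roll": 0.125}, {"roll": 0.125}, {"roll": 0.125}, {"roll": 0.125}]}}

```text
validation failed for argument at $.co...
```

```bash
cat > to.py <<'E'
import sys
from h import *
# usage: to.py x y z : total shift in tool axes (cm) from measured pose
o=ctrl.get_obs();t=np.array([float(a) for a in sys.argv[1:4]]);M=R.from_euler('xyz',o["orientation"],degrees=True).as_matrix()
d=M.T@(t-o["tool_pos"])*100
print(o["tool_pos"].round(4),o["orientation"].round(2),"shift cm",d.round(2),"rows>=",int(np.ceil(np.linalg.norm(d)/4.2)),"clock",round(o["clock"],2),"op",round(o["opening"],4),"F",o["force"].round(1))
E
python3 to.py 0.686 0.121 0.20
```

```text
[0.2776 0.6153 0.2265] [180.    -0.   -24.28] shift cm [57.55 28.26  2.65] rows>= 16 clock 1.55 op 0.0879 F [-0.   0.2  0. ]
```

Call:
{"name": "jog_arm", "arguments": {"commands": [{"x": 0, "y": 0, "z": 0, "roll": 0.125}, {"x": 0, "y": 0, "z": 0, "roll": 0.125}, {"x": 0, "y": 0, "z": 0, "roll": 0.125}, {"x": 0, "y": 0, "z": 0, "roll": 0.125}, {"x": 0, "y": 0, "z": 0, "roll": 0.125}, {"x": 0, "y": 0, "z": 0, "roll": 0.125}, {"x": 0, "y": 0, "z": 0, "roll": 0.125}, {"x": 0, "y": 0, "z": 0, "roll": 0.125}, {"x": 0, "y": 0, "z": 0, "roll": 0.125}, {"x": 0, "y": 0, "z": 0, "roll": 0.125}]}}

```text
clock: 2.55
tool_pos: [0.2776, 0.6153, 0.2266]
orientation: [-180.0, -0.0, -96.2]
force: [0.2, -0.3, -0.4]
opening: 0.0878
```

```bash
python3 to.py 0.686 0.121 0.20
```

```text
[0.2776 0.6153 0.2266] [-180.    -0.   -96.2] shift cm [ 44.73 -45.94   2.66] rows>= 16 clock 2.55 op 0.0878 F [ 0.2 -0.3 -0.4]
```

Call:
{"name": "jog_arm", "arguments": {"commands": [{"x": 2.8, "y": -2.9, "z": 0, "roll": 0}, {"x": 2.8, "y": -2.9, "z": 0, "roll": 0}, {"x": 2.8, "y": -2.9, "z": 0, "roll": 0}, {"x": 2.8, "y": -2.9, "z": 0, "roll": 0}, {"x": 2.8, "y": -2.9, "z": 0, "roll": 0}, {"x": 2.8, "y": -2.9, "z": 0, "roll": 0}, {"x": 2.8, "y": -2.9, "z": 0, "roll": 0}, {"x": 2.8, "y": -2.9, "z": 0, "roll": 0}, {"x": 2.8, "y": -2.9, "z": 0, "roll": 0}, {"x": 2.8, "y": -2.9, "z": 0, "roll": 0}, {"x": 2.8, "y": -2.9, "z": 0, "roll": 0}, {"x": 2.8, "y": -2.9, "z": 0, "roll": 0}], "gripper": 5.6}}

```text
clock: 3.75
tool_pos: [0.5902, 0.2439, 0.2268]
orientation: [-180.0, 0.0, -95.9]
force: [0.5, 1.3, 0.4]
opening: 0.0557
```

```bash
python3 to.py 0.683 0.121 0.23
```

```text
[0.5902 0.2439 0.2268] [-1.7998e+02  2.0000e-02 -9.5890e+01] shift cm [ 11.28 -10.5   -0.32] rows>= 4 clock 3.75 op 0.0557 F [0.5 1.3 0.4]
```

Call:
{"name": "jog_arm", "arguments": {"commands": [{"x": 2.8, "y": -2.7, "z": 0, "roll": 0}, {"x": 2.8, "y": -2.7, "z": 0, "roll": 0}, {"x": 2.8, "y": -2.7, "z": 0, "roll": 0}, {"x": 2.8, "y": -2.7, "z": 0, "roll": 0}, {"x": 0, "y": 0, "z": 0, "roll": 0}, {"x": 0, "y": 0, "z": 0, "roll": 0}]}}

```text
clock: 4.35
tool_pos: [0.6854, 0.1217, 0.226]
orientation: [180.0, -0.0, -96.0]
force: [0.2, 0.1, -0.1]
opening: 0.0559
```

```bash
python3 to.py 0.683 0.121 0.13; python3 - <<'E'
from h import *
s=ctrl.snapshot("wrist");cv2.imwrite("pics/w1.png",s["image"][:,:,::-1])
o=ctrl.get_obs()
print(wproj(s,o,[[.6832,.1213,.142],[.637,.0447,.068],[.6151,-.1642,.068]]))
E
```

```text
[0.6854 0.1217 0.226 ] [ 1.7996e+02 -2.0000e-02 -9.6020e+01] shift cm [0.09 0.23 9.6 ] rows>= 3 clock 4.35 op 0.0559 F [ 0.2  0.1 -0.1]
[[321.44786518 242.26455506]
 [366.50026021 126.48417724]
 [363.11019681 -85.13803204]]
```

View pics/w1.png

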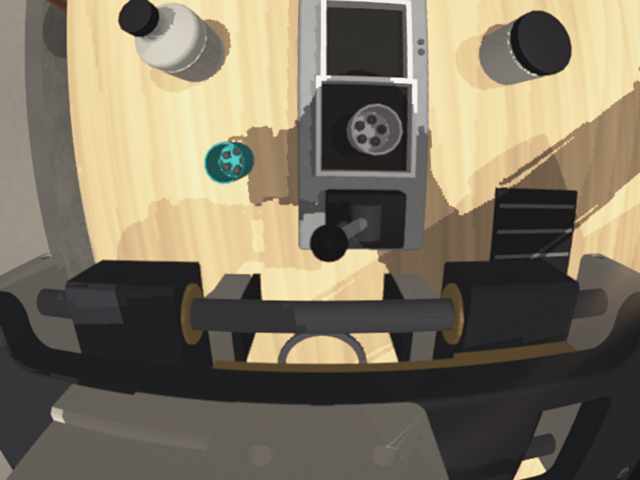

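Call:
{"name": "jog_arm", "arguments": {"commands": [{"x": 0, "y": 0.4, "z": 2.5, "roll": 0}, {"x": 0, "y": 0, "z": 2.5, "roll": 0}, {"x": 0, "y": 0, "z": 2.5, "roll": 0}, {"x": 0, "y": 0, "z": 2.1, "roll": 0}, {"x": 0, "y": 0, "z": 0, "roll": 0}]}}

```text
clock: 4.9
tool_pos: [0.6786, 0.1239, 0.1275]
orientation: [179.7, -0.1, -95.8]
force: [-0.3, 0.1, -0.1]
opening: 0.0559
```

```bash
python3 to.py 0.6196 0.1275 0.13
```

```text
[0.6786 0.1239 0.1275] [ 1.7972e+02 -1.1000e-01 -9.5830e+01] shift cm [ 0.24  5.91 -0.22] rows>= 2 clock 4.9 op 0.0559 F [-0.3  0.1 -0.1]
```

Call:
{"name": "jog_arm", "arguments": {"commands": [{"x": 0, "y": 1.4, "z": 0, "roll": 0}, {"x": 0, "y": 1.4, "z": 0, "roll": 0}, {"x": 0, "y": 1.4, "z": 0, "roll": 0}, {"x": 0, "y": 1.4, "z": 0, "roll": 0}, {"x": 0, "y": 1.4, "z": 0, "roll": 0}, {"x": 0, "y": 1.3, "z": 0, "roll": 0}, {"x": 0, "y": 0, "z": 0, "roll": 0}, {"x": 0, "y": 0, "z": 0, "roll": 0}]}}

```text
clock: 5.7
tool_pos: [0.5988, 0.1322, 0.1316]
orientation: [-179.9, 0.0, -95.8]
force: [0.4, 1.5, 0.9]
opening: 0.0562
```

```bash
python3 to.py 0.595 0.13 0.13; python3 - <<'E'
from h import *
s=ctrl.snapshot("wrist");cv2.imwrite("pics/w2.png",s["image"][:,:,::-1])
E
```

```text
[0.5988 0.1322 0.1316] [-1.7993e+02  4.0000e-02 -9.5840e+01] shift cm [0.26 0.36 0.16] rows>= 1 clock 5.7 op 0.0562 F [0.4 1.5 0.9]
```

View pics/w2.png

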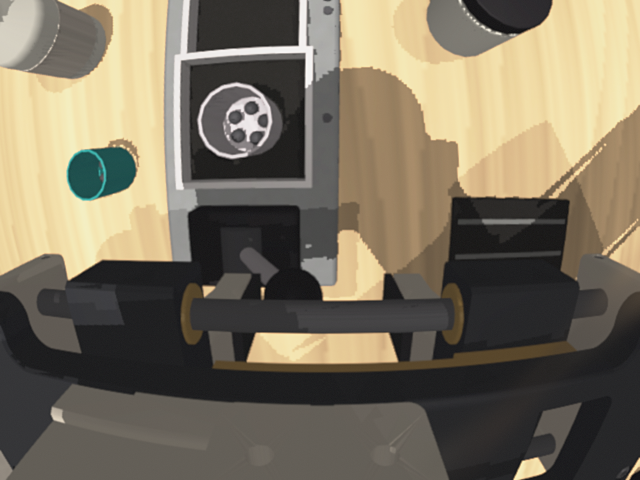

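Call:
{"name": "jog_arm", "arguments": {"commands": [{"x": 0, "y": 0.5, "z": 0, "roll": 0}, {"x": 0, "y": 0, "z": 0, "roll": 0}, {"x": 0, "y": 0, "z": 0, "roll": 0}]}}

```text
clock: 6.05
tool_pos: [0.5946, 0.1323, 0.1307]
orientation: [-179.9, 0.0, -95.9]
force: [5.0, -0.2, -1.1]
opening: 0.0562
```

```bash
python3 to.py 0.637 0.0466 0.075
```

```text
[0.5946 0.1323 0.1307] [-1.7991e+02  2.0000e-02 -9.5910e+01] shift cm [ 8.09 -5.09  5.57] rows>= 3 clock 6.05 op 0.0562 F [ 5.  -0.2 -1.1]
```

Call:
{"name": "jog_arm", "arguments": {"commands": [{"x": 0, "y": -1, "z": 0, "roll": 0}, {"x": 0, "y": 0, "z": -3.5, "roll": 0}, {"x": 0, "y": 0, "z": -3.5, "roll": 0}, {"x": 3.0, "y": -1.8, "z": -1, "roll": 0}, {"x": 3.0, "y": -1.8, "z": 0, "roll": 0}, {"x": 2.1, "y": -0.5, "z": 0, "roll": 0}, {"x": 0, "y": 0, "z": 0, "roll": 0}, {"x": 0, "y": 0, "z": 0, "roll": 0}], "gripper": 7}}

```text
clock: 6.85
tool_pos: [0.636, 0.0458, 0.2101]
orientation: [179.9, -0.0, -96.0]
force: [0.3, 0.4, 0.4]
opening: 0.0697
```

```bash
python3 to.py 0.638 0.0475 0.075; python3 - <<'E'
from h import *
s=ctrl.snapshot("top");cv2.imwrite("pics/t3.png",s["image"][:,:,::-1])
s=ctrl.snapshot("scene");cv2.imwrite("pics/s3.png",s["image"][:,:,::-1])
for d in ctrl.regions_of("scene","cup1"):
  if d["confidence"]>.5:
    p=np.array(d["position"])*[640,480];print(p,d["confidence"],cylfit(s,d["mask"],.05,.02,.05,plane(s,p,.075)[:2]))
E
```

```text
[0.636  0.0458 0.2101] [ 1.7993e+02 -2.0000e-02 -9.5990e+01] shift cm [-0.2  -0.2  13.51] rows>= 4 clock 6.85 op 0.0697 F [0.3 0.4 0.4]
[357.632 247.488] 0.94 (array([0.63906823, 0.04597351]), 605.0, 628.3034897032194)
[395.008 309.024] 0.94 (array([0.82135563, 0.02713033]), 703.0, 892.9896083250642)
```

View pics/s3.png

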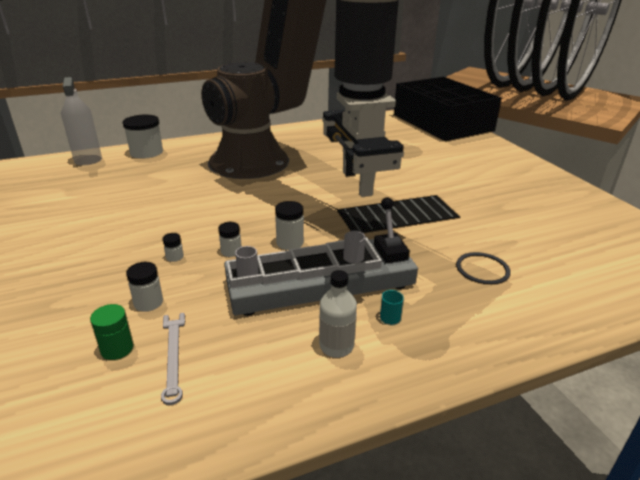

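View pics/t3.png

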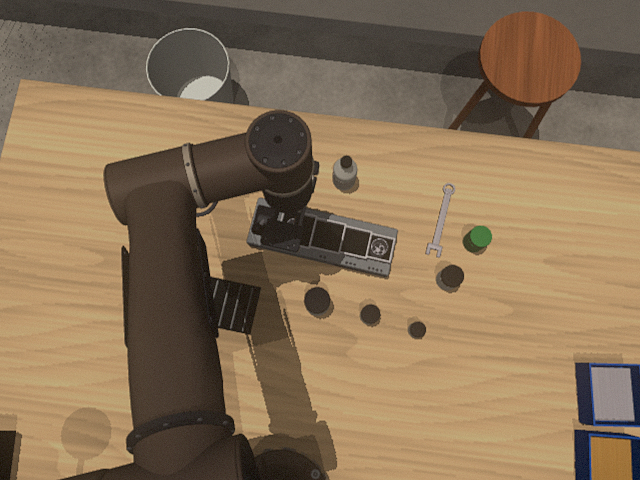

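Call:
{"name": "jog_arm", "arguments": {"commands": [{"x": -0.15, "y": -0.25, "z": 3.5, "roll": 0}, {"x": 0, "y": 0, "z": 3.5, "roll": 0}, {"x": 0, "y": 0, "z": 3.5, "roll": 0}, {"x": 0, "y": 0, "z": 2.8, "roll": 0}, {"x": 0, "y": 0, "z": 0, "roll": 0}]}}

```text
clock: 7.5
tool_pos: [0.6356, 0.0477, 0.0734]
orientation: [179.6, -0.2, -95.9]
force: [-0.7, 0.1, -0.3]
opening: 0.0703
```

Call:
{"name": "jog_arm", "arguments": {"commands": [{"x": 0, "y": 0, "z": 0, "roll": 0}, {"x": 0, "y": 0, "z": 0, "roll": 0}, {"x": 0, "y": 0, "z": 0, "roll": 0}, {"x": 0, "y": 0, "z": 0, "roll": 0}, {"x": 0, "y": 0, "z": 0, "roll": 0}, {"x": 0, "y": 0, "z": 0, "roll": 0}], "gripper": 3}}

```text
clock: 8.1
tool_pos: [0.6388, 0.0478, 0.0788]
orientation: [-179.9, 0.0, -95.9]
force: [-3.7, 0.8, 6.3]
opening: 0.0393
```

```bash
python3 to.py 0.45 0.17 0.24
```

```text
[0.6388 0.0478 0.0788] [-1.7994e+02  3.0000e-02 -9.5890e+01] shift cm [-10.23  20.02 -16.14] rows>= 7 clock 8.1 op 0.0393 F [-3.7  0.8  6.3]
```

Call:
{"name": "jog_arm", "arguments": {"commands": [{"x": 0, "y": 0, "z": -1.5, "roll": 0}, {"x": 0, "y": 0, "z": -3, "roll": 0}, {"x": 0, "y": 0, "z": -3.5, "roll": 0}, {"x": 0, "y": 0, "z": -3.5, "roll": 0}, {"x": 0, "y": 0, "z": -2, "roll": 0}, {"x": 0, "y": 0, "z": 0, "roll": 0}]}}

```text
clock: 8.7
tool_pos: [0.6404, 0.0479, 0.2167]
orientation: [-179.6, 0.1, -95.9]
force: [0.7, 0.2, -1.1]
opening: 0.0392
```

```bash
python3 to.py 0.450 0.32 0.21
```

```text
[0.6404 0.0479 0.2167] [-1.7964e+02  1.3000e-01 -9.5890e+01] shift cm [-25.11  21.74   0.59] rows>= 8 clock 8.7 op 0.0392 F [ 0.7  0.2 -1.1]
```

Call:
{"name": "jog_arm", "arguments": {"commands": [{"x": -2.8, "y": 2.4, "z": 0, "roll": 0}, {"x": -2.8, "y": 2.4, "z": 0, "roll": 0}, {"x": -2.8, "y": 2.4, "z": 0, "roll": 0}, {"x": -2.8, "y": 2.4, "z": 0, "roll": 0}, {"x": -2.8, "y": 2.4, "z": 0, "roll": 0}, {"x": -2.8, "y": 2.4, "z": 0, "roll": 0}, {"x": -2.8, "y": 2.4, "z": 0, "roll": 0}, {"x": -2.8, "y": 2.4, "z": 0, "roll": 0}, {"x": -2.7, "y": 2.4, "z": 0, "roll": 0}, {"x": 0, "y": 0, "z": 0, "roll": 0}, {"x": 0, "y": 0, "z": 0, "roll": 0}]}}

```text
clock: 9.8
tool_pos: [0.4488, 0.3198, 0.2118]
orientation: [180.0, -0.0, -95.8]
force: [0.6, -0.3, -1.5]
opening: 0.0392
```

```bash
python3 to.py 0.450 0.32 0.045
```

```text
[0.4488 0.3198 0.2118] [ 1.7996e+02 -5.0000e-02 -9.5800e+01] shift cm [-0.04 -0.13 16.68] rows>= 4 clock 9.8 op 0.0392 F [ 0.6 -0.3 -1.5]
```

Call:
{"name": "jog_arm", "arguments": {"commands": [{"x": 0, "y": 0, "z": 3.5, "roll": 0}, {"x": 0, "y": 0, "z": 3.5, "roll": 0}, {"x": 0, "y": 0, "z": 3.5, "roll": 0}, {"x": 0, "y": 0, "z": 3, "roll": 0}, {"x": 0, "y": 0, "z": 2, "roll": 0}, {"x": 0, "y": 0, "z": 1, "roll": 0}, {"x": 0, "y": 0, "z": 0, "roll": 0}, {"x": 0, "y": 0, "z": 0, "roll": 0}]}}

```text
clock: 10.6
tool_pos: [0.4503, 0.3195, 0.0482]
orientation: [-180.0, 0.0, -95.9]
force: [0.2, -0.1, -1.4]
opening: 0.0392
```

```bash
python3 to.py 0.450 0.32 0.036
```

```text
[0.4503 0.3195 0.0482] [-1.7997e+02  3.0000e-02 -9.5920e+01] shift cm [-0.05  0.03  1.22] rows>= 1 clock 10.6 op 0.0392 F [ 0.2 -0.1 -1.4]
```

Call:
{"name": "jog_arm", "arguments": {"commands": [{"x": 0, "y": 0, "z": 0.5, "roll": 0}, {"x": 0, "y": 0, "z": 0.5, "roll": 0}, {"x": 0, "y": 0, "z": 0.2, "roll": 0}, {"x": 0, "y": 0, "z": 0.1, "roll": 0}, {"x": 0, "y": 0, "z": 0, "roll": 0}, {"x": 0, "y": 0, "z": 0, "roll": 0}]}}

```text
clock: 11.2
tool_pos: [0.4495, 0.3195, 0.0348]
orientation: [-180.0, -0.0, -95.9]
force: [-1.5, -1.2, 2.2]
opening: 0.0394
```

Call:
{"name": "jog_arm", "arguments": {"commands": [{"x": 0, "y": 0, "z": 0, "roll": 0}, {"x": 0, "y": 0, "z": 0, "roll": 0}, {"x": 0, "y": 0, "z": 0, "roll": 0}, {"x": 0, "y": 0, "z": -2, "roll": 0}, {"x": 0, "y": 0, "z": -4, "roll": 0}, {"x": 0, "y": 0, "z": -4, "roll": 0}, {"x": 0, "y": 0, "z": -4, "roll": 0}, {"x": 0, "y": 0, "z": -4, "roll": 0}, {"x": 0, "y": 0, "z": 0, "roll": 0}, {"x": 0, "y": 0, "z": 0, "roll": 0}], "gripper": 6.5}}

```text
clock: 12.2
tool_pos: [0.4498, 0.32, 0.2157]
orientation: [-179.9, 0.1, -95.9]
force: [0.8, -0.6, -0.4]
opening: 0.0651
```

```bash
python3 to.py 0.611 -0.1595 0.21; python3 - <<'E'
from h import *
s=ctrl.snapshot("wrist");cv2.imwrite("pics/w4.png",s["image"][:,:,::-1])
for c in ("scene","top"):
  s=ctrl.snapshot(c);cv2.imwrite(f"pics/{c}4.png",s["image"][:,:,::-1])
  for d in ctrl.regions_of(c,"cup1"):
   if d["confidence"]>.3:
    p=np.array(d["position"])*[640,480]
    for z in(.006,.05):print(c,z,p,d["confidence"],cylfit(s,d["mask"],z,.02,.05,plane(s,p,.025+z)[:2]))
E
```

```text
[0.4498 0.32   0.2157] [-1.7993e+02  1.5000e-01 -9.5910e+01] shift cm [ 46.03 -20.97   0.47] rows>= 13 clock 12.2 op 0.0651 F [ 0.8 -0.6 -0.4]
scene 0.006 [395.072 306.72 ] 0.81 (array([0.77781365, 0.05620711]), 746.0, 761.8039089525118)
scene 0.05 [395.072 306.72 ] 0.81 (array([0.82138812, 0.02778155]), 746.0, 892.7095279335044)
scene 0.006 [422.272 200.688] 0.71 (array([0.45253933, 0.31740749]), 390.0, 397.7170128743164)
scene 0.05 [422.272 200.688] 0.71 (array([0.52089415, 0.26908539]), 390.0, 466.04494327283464)
scene 0.006 [245.696 261.12 ] 0.61 (array([ 0.55029505, -0.14713208]), 625.0, 592.0883110448485)
scene 0.05 [245.696 261.12 ] 0.61 (array([ 0.61121426, -0.1600374 ]), 625.0, 693.8216459045652)
top 0.006 [298.496 180.816] 0.74 (array([0.76972018, 0.06424694]), 242.0, 276.7267928009387)
top 0.05 [298.496 180.816] 0.74 (array([0.75610488, 0.06051477]), 242.0, 295.1110150881577)
top 0.006 [174.912 292.224] 0.72 (array([0.44968202, 0.32158081]), 298.0, 301.42941184481606)
top 0.05 [174.912 292.224] 0.72 (array([0.44621482, 0.30968258]), 298.0, 321.46517482725903)
```

View pics/scene4.png

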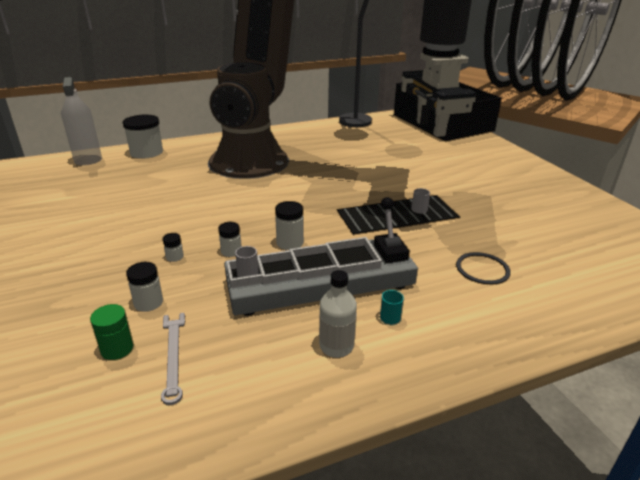

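Call:
{"name": "jog_arm", "arguments": {"commands": [{"x": 3.3, "y": -1.5, "z": 0, "roll": 0}, {"x": 3.3, "y": -1.5, "z": 0, "roll": 0}, {"x": 3.3, "y": -1.5, "z": 0, "roll": 0}, {"x": 3.3, "y": -1.5, "z": 0, "roll": 0}, {"x": 3.3, "y": -1.5, "z": 0, "roll": 0}, {"x": 3.3, "y": -1.5, "z": 0, "roll": 0}, {"x": 3.3, "y": -1.5, "z": 0, "roll": 0}, {"x": 3.3, "y": -1.5, "z": 0, "roll": 0}, {"x": 3.3, "y": -1.5, "z": 0, "roll": 0}, {"x": 3.3, "y": -1.5, "z": 0, "roll": 0}, {"x": 3.3, "y": -1.5, "z": 0, "roll": 0}, {"x": 3.3, "y": -1.5, "z": 0, "roll": 0}]}}

```text
clock: 13.65
tool_pos: [0.588, -0.0945, 0.2136]
orientation: [179.9, -0.0, -95.9]
force: [0.8, 0.7, -0.7]
opening: 0.0651
```

Call:
{"name": "jog_arm", "arguments": {"commands": [{"x": 3.2, "y": -1.5, "z": 0, "roll": 0}, {"x": 3.2, "y": -1.5, "z": 0, "roll": 0}, {"x": 0, "y": 0, "z": 0, "roll": 0}, {"x": 0, "y": 0, "z": 0, "roll": 0}]}}

```text
clock: 14.05
tool_pos: [0.6107, -0.1605, 0.2131]
orientation: [179.9, -0.0, -96.0]
force: [0.1, 0.1, 0.0]
opening: 0.065
```

```bash
python3 to.py 0.611 -0.1597 0.076
```

```text
[ 0.6107 -0.1605  0.2131] [ 1.7986e+02 -1.0000e-02 -9.6010e+01] shift cm [-0.08 -0.05 13.71] rows>= 4 clock 14.05 op 0.065 F [0.1 0.1 0. ]
```

Call:
{"name": "jog_arm", "arguments": {"commands": [{"x": 0, "y": 0, "z": 3.5, "roll": 0}, {"x": 0, "y": 0, "z": 3.5, "roll": 0}, {"x": 0, "y": 0, "z": 3.5, "roll": 0}, {"x": 0, "y": 0, "z": 2, "roll": 0}, {"x": 0, "y": 0, "z": 1.1, "roll": 0}, {"x": 0, "y": 0, "z": 0, "roll": 0}, {"x": 0, "y": 0, "z": 0, "roll": 0}]}}

```text
clock: 14.75
tool_pos: [0.6118, -0.1593, 0.0795]
orientation: [-179.9, -0.0, -95.8]
force: [0.1, 0.5, 0.9]
opening: 0.0651
```

Call:
{"name": "jog_arm", "arguments": {"commands": [{"x": 0, "y": 0, "z": 0, "roll": 0}, {"x": 0, "y": 0, "z": 0, "roll": 0}, {"x": 0, "y": 0, "z": 0, "roll": 0}, {"x": 0, "y": 0, "z": 0, "roll": 0}, {"x": 0, "y": 0, "z": 0, "roll": 0}, {"x": 0, "y": 0, "z": 0, "roll": 0}], "gripper": 3}}

```text
clock: 15.35
tool_pos: [0.6115, -0.1597, 0.0792]
orientation: [-179.9, -0.0, -95.9]
force: [-0.3, 0.2, 4.9]
opening: 0.0395
```

Call:
{"name": "jog_arm", "arguments": {"commands": [{"x": 0, "y": 0, "z": -1.5, "roll": 0}, {"x": 0, "y": 0, "z": -3, "roll": 0}, {"x": 0, "y": 0, "z": -3.5, "roll": 0}, {"x": 0, "y": 0, "z": -3.5, "roll": 0}, {"x": 0, "y": 0, "z": -2, "roll": 0}, {"x": 0, "y": 0, "z": 0, "roll": 0}]}}

```text
clock: 15.95
tool_pos: [0.6127, -0.1599, 0.2169]
orientation: [-179.7, 0.0, -95.9]
force: [-0.0, -0.3, -1.1]
opening: 0.0397
```

```bash
python3 to.py 0.440 0.212 0.21
```

```text
[ 0.6127 -0.1599  0.2169] [-1.7969e+02  1.0000e-02 -9.5890e+01] shift cm [-35.22  21.     0.59] rows>= 10 clock 15.95 op 0.0397 F [-0.  -0.3 -1.1]
```

Call:
{"name": "jog_arm", "arguments": {"commands": [{"x": -3.2, "y": 1.9, "z": 0, "roll": 0}, {"x": -3.2, "y": 1.9, "z": 0, "roll": 0}, {"x": -3.2, "y": 1.9, "z": 0, "roll": 0}, {"x": -3.2, "y": 1.9, "z": 0, "roll": 0}, {"x": -3.2, "y": 1.9, "z": 0, "roll": 0}, {"x": -3.2, "y": 1.9, "z": 0, "roll": 0}, {"x": -3.2, "y": 1.9, "z": 0, "roll": 0}, {"x": -3.2, "y": 1.9, "z": 0, "roll": 0}, {"x": -3.2, "y": 1.9, "z": 0, "roll": 0}, {"x": -3.2, "y": 1.9, "z": 0, "roll": 0}, {"x": -3.2, "y": 2, "z": 0, "roll": 0}, {"x": 0, "y": 0, "z": 0, "roll": 0}]}}

```text
clock: 17.15
tool_pos: [0.4367, 0.2147, 0.2125]
orientation: [179.9, -0.0, -95.7]
force: [-0.1, -0.3, -0.7]
opening: 0.0393
```

Call:
{"name": "jog_arm", "arguments": {"commands": [{"x": 0, "y": 0, "z": 3.5, "roll": 0}, {"x": 0, "y": 0, "z": 3.5, "roll": 0}, {"x": 0, "y": 0, "z": 3.5, "roll": 0}, {"x": 0, "y": 0, "z": 3, "roll": 0}, {"x": 0, "y": 0, "z": 2, "roll": 0}, {"x": 0, "y": 0, "z": 1, "roll": 0}, {"x": 0, "y": 0, "z": 0, "roll": 0}, {"x": 0, "y": 0, "z": 0, "roll": 0}]}}

```text
clock: 17.95
tool_pos: [0.4389, 0.2121, 0.049]
orientation: [-180.0, 0.0, -95.9]
force: [0.3, 0.6, -0.7]
opening: 0.0399
```

```bash
python3 to.py 0.440 0.212 0.035
```

```text
[0.4389 0.2121 0.049 ] [-1.7998e+02  1.0000e-02 -9.5900e+01] shift cm [ 0.   -0.11  1.4 ] rows>= 1 clock 17.95 op 0.0399 F [ 0.3  0.6 -0.7]
```

Call:
{"name": "jog_arm", "arguments": {"commands": [{"x": 0, "y": 0, "z": 0.5, "roll": 0}, {"x": 0, "y": 0, "z": 0.5, "roll": 0}, {"x": 0, "y": 0, "z": 0.2, "roll": 0}, {"x": 0, "y": 0, "z": 0.1, "roll": 0}, {"x": 0, "y": 0, "z": 0.1, "roll": 0}, {"x": 0, "y": 0, "z": 0, "roll": 0}, {"x": 0, "y": 0, "z": 0, "roll": 0}]}}

```text
clock: 18.65
tool_pos: [0.4385, 0.2121, 0.0352]
orientation: [-180.0, 0.0, -95.9]
force: [-2.1, -1.4, 6.0]
opening: 0.0394
```

Call:
{"name": "jog_arm", "arguments": {"commands": [{"x": 0, "y": 0, "z": 0, "roll": 0}, {"x": 0, "y": 0, "z": 0, "roll": 0}, {"x": 0, "y": 0, "z": 0, "roll": 0}, {"x": 0, "y": 0, "z": -2, "roll": 0}, {"x": 0, "y": 0, "z": -4, "roll": 0}, {"x": 0, "y": 0, "z": -4, "roll": 0}, {"x": 0, "y": 0, "z": -4, "roll": 0}, {"x": 0, "y": 0, "z": -4, "roll": 0}, {"x": 0, "y": 0, "z": 0, "roll": 0}, {"x": 0, "y": 0, "z": 0, "roll": 0}], "gripper": 6.5}}

```text
clock: 19.65
tool_pos: [0.4387, 0.2124, 0.2153]
orientation: [-179.9, 0.1, -95.9]
force: [-0.3, -0.2, -0.5]
opening: 0.0649
```

```bash
cat > look.py <<'E'
import sys
from h import *
tag=sys.argv[1]
G={1:(.469,-.0275),2:(.569,-.3435),3:(.455,-.1595),4:(.434,-.277)}
P={1:(.637,.0447),2:(.6289,-.0329),3:(.6216,-.1025),4:(.6151,-.1642)}
for c in ("scene","top"):
  s=ctrl.snapshot(c);cv2.imwrite(f"pics/{c}{tag}.png",s["image"][:,:,::-1])
  for q in("cup1","jar1"):
   for d in ctrl.regions_of(c,q):
    if d["confidence"]<.35: continue
    p=np.array(d["position"])*[640,480]
    if q=="cup1":
      f,a,b=cylfit(s,d["mask"],.006,.02,.05,plane(s,p,.03)[:2]); print(c,q,p.round(),round(d["confidence"],2),f.round(4),int(a),int(b))
    else:
      best=[]
      for k,(r,h) in JR.items():
       for z in(0,.05):
        f,a,b=cylfit(s,d["mask"],z,r,h,plane(s,p,z+h/2)[:2])
        e=abs(np.log(a/b))+(0 if z==0 else 10*np.hypot(*(f-P[k])) ) 
        best.append((round(e,2),k,z,f.round(4).tolist(),int(a),int(b)))
      best.sort(); print(c,q,p.round(),round(d["confidence"],2),best[0],best[1][:4])
E
python3 look.py 5; python3 to.py .469 -.0275 .21
```

```text
scene cup1 [394. 309.] 0.76 [0.7774 0.0562] 720 761
scene cup1 [379. 206.] 0.67 [0.4419 0.2053] 303 410
scene cup1 [420. 200.] 0.55 [0.4511 0.3177] 407 396
scene jar1 [177. 249.] 0.92 (np.float64(0.02), 4, 0, [0.4362, -0.2776], 543, 531) (np.float64(0.39), 3, 0, [0.4458, -0.2779])
scene jar1 [145. 288.] 0.84 (np.float64(0.07), 2, 0, [0.5707, -0.3446], 1389, 1495) (np.float64(0.3), 3, 0, [0.5608, -0.3451])
scene jar1 [231. 237.] 0.83 (np.float64(0.02), 3, 0, [0.4581, -0.1604], 733, 744) (np.float64(0.39), 2, 0, [0.4692, -0.1623])
scene jar1 [113. 332.] 0.8 (np.float64(0.04), 2, 0, [0.6747, -0.4045], 1871, 1937) (np.float64(0.34), 3, 0, [0.6661, -0.4058])
scene jar1 [287. 223.] 0.69 (np.float64(0.08), 1, 0, [0.4702, -0.0287], 1237, 1338) (np.float64(0.24), 2, 0, [0.459, -0.0251])
top cup1 [299. 182.] 0.81 [0.7687 0.0632] 259 276
top cup1 [214. 301.] 0.58 [0.4396 0.2148] 251 279
top cup1 [195. 214.] 0.37 [0.6956 0.3112] 405 296
top jar1 [445. 275.] 0.82 (np.float64(0.03), 2, 0, [0.5684, -0.343], 579, 561) (np.float64(0.27), 1, 0, [0.567, -0.3411])
top jar1 [475. 238.] 0.7 (np.float64(0.04), 2, 0, [0.6732, -0.4023], 569, 591) (np.float64(0.31), 3, 0, [0.6751, -0.4043])
top jar1 [317. 301.] 0.63 (np.float64(0.12), 1, 0, [0.4691, -0.0259], 544, 612) (np.float64(0.17), 2, 0, [0.4701, -0.0257])
top jar1 [369. 313.] 0.59 (np.float64(0.12), 3, 0, [0.4542, -0.1571], 299, 337) (np.float64(0.27), 4, 0, [0.4548, -0.1577])
top jar1 [416. 327.] 0.56 (np.float64(0.02), 4, 0, [0.4321, -0.2751], 257, 251) (np.float64(0.38), 3, 0, [0.4316, -0.2739])
[0.4381 0.2117 0.2135] [ 1.7993e+02 -1.0000e-01 -9.5900e+01] shift cm [23.48 -5.53  0.38] rows>= 6 clock 19.95 op 0.0647 F [ 0.8  0.3 -0.6]
```

View pics/scene5.png

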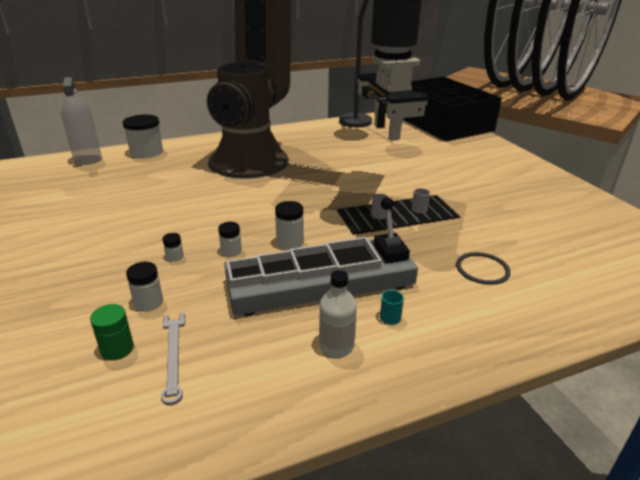

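Call:
{"name": "jog_arm", "arguments": {"commands": [{"x": 3.35, "y": -0.8, "z": 0, "roll": 0}, {"x": 3.35, "y": -0.8, "z": 0, "roll": 0}, {"x": 3.35, "y": -0.8, "z": 0, "roll": 0}, {"x": 3.35, "y": -0.8, "z": 0, "roll": 0}, {"x": 3.35, "y": -0.8, "z": 0, "roll": 0}, {"x": 3.35, "y": -0.8, "z": 0, "roll": 0}, {"x": 3.35, "y": -0.8, "z": 0, "roll": 0}, {"x": 0, "y": 0, "z": 0, "roll": 0}, {"x": 0, "y": 0, "z": 0, "roll": 0}], "gripper": 8.7}}

```text
clock: 20.85
tool_pos: [0.4698, -0.0277, 0.2139]
orientation: [179.9, -0.0, -96.0]
force: [1.0, 0.2, -0.5]
opening: 0.0872
```

```bash
python3 to.py .4693 -.0275 .045
```

```text
[ 0.4698 -0.0277  0.2139] [ 1.7993e+02 -3.0000e-02 -9.6030e+01] shift cm [-0.02  0.03 16.89] rows>= 5 clock 20.85 op 0.0872 F [ 1.   0.2 -0.5]
```

Call:
{"name": "jog_arm", "arguments": {"commands": [{"x": 0, "y": 0, "z": 3.5, "roll": 0}, {"x": 0, "y": 0, "z": 3.5, "roll": 0}, {"x": 0, "y": 0, "z": 3.5, "roll": 0}, {"x": 0, "y": 0, "z": 3.5, "roll": 0}, {"x": 0, "y": 0, "z": 1.9, "roll": 0}, {"x": 0, "y": 0, "z": 1, "roll": 0}, {"x": 0, "y": 0, "z": 0, "roll": 0}, {"x": 0, "y": 0, "z": 0, "roll": 0}]}}

```text
clock: 21.65
tool_pos: [0.4707, -0.0263, 0.0462]
orientation: [-180.0, 0.0, -95.8]
force: [-0.0, 0.3, 1.0]
opening: 0.0871
```

Call:
{"name": "jog_arm", "arguments": {"commands": [{"x": 0, "y": 0, "z": 0, "roll": 0}, {"x": 0, "y": 0, "z": 0, "roll": 0}, {"x": 0, "y": 0, "z": 0, "roll": 0}, {"x": 0, "y": 0, "z": 0, "roll": 0}, {"x": 0, "y": 0, "z": 0, "roll": 0}, {"x": 0, "y": 0, "z": 0, "roll": 0}], "gripper": 5}}

```text
clock: 22.25
tool_pos: [0.4698, -0.027, 0.046]
orientation: [180.0, -0.0, -95.9]
force: [-3.4, 0.4, 6.6]
opening: 0.0612
```

```bash
python3 to.py .637 .0447 .19
```

```text
[ 0.4698 -0.027   0.046 ] [179.99  -0.   -95.91] shift cm [ -8.85 -15.89 -14.4 ] rows>= 6 clock 22.25 op 0.0612 F [-3.4  0.4  6.6]
```

Call:
{"name": "jog_arm", "arguments": {"commands": [{"x": 0, "y": 0, "z": -1.5, "roll": 0}, {"x": 0, "y": 0, "z": -3, "roll": 0}, {"x": 0, "y": 0, "z": -3.5, "roll": 0}, {"x": 0, "y": 0, "z": -3, "roll": 0}, {"x": 0, "y": 0, "z": -1.5, "roll": 0}, {"x": -1.6, "y": -2.9, "z": 0, "roll": 0}, {"x": -1.6, "y": -2.9, "z": 0, "roll": 0}, {"x": -1.6, "y": -2.9, "z": 0, "roll": 0}, {"x": -1.6, "y": -2.9, "z": 0, "roll": 0}, {"x": -1.6, "y": -2.9, "z": 0, "roll": 0}, {"x": -0.8, "y": -1.4, "z": 0, "roll": 0}, {"x": 0, "y": 0, "z": 0, "roll": 0}]}}

```text
clock: 23.45
tool_pos: [0.6385, 0.045, 0.1688]
orientation: [179.9, -0.0, -95.9]
force: [-0.5, -0.5, -3.2]
opening: 0.0618
```

```bash
python3 to.py .637 .0447 .097
```

```text
[0.6385 0.045  0.1688] [ 1.7991e+02 -3.0000e-02 -9.5900e+01] shift cm [0.04 0.13 7.18] rows>= 2 clock 23.45 op 0.0618 F [-0.5 -0.5 -3.2]
```

Call:
{"name": "jog_arm", "arguments": {"commands": [{"x": 0, "y": 0.1, "z": 2.5, "roll": 0}, {"x": 0, "y": 0, "z": 2, "roll": 0}, {"x": 0, "y": 0, "z": 1, "roll": 0}, {"x": 0, "y": 0, "z": 0.7, "roll": 0}, {"x": 0, "y": 0, "z": 0, "roll": 0}, {"x": 0, "y": 0, "z": 0, "roll": 0}, {"x": 0, "y": 0, "z": 0.3, "roll": 0}, {"x": 0, "y": 0, "z": 0.2, "roll": 0}, {"x": 0, "y": 0, "z": 0, "roll": 0}]}}

```text
clock: 24.35
tool_pos: [0.6362, 0.0444, 0.1036]
orientation: [180.0, 0.0, -95.9]
force: [-1.4, -0.5, -3.3]
opening: 0.0615
```

Call:
{"name": "jog_arm", "arguments": {"commands": [{"x": 0, "y": 0, "z": 0.3, "roll": 0}, {"x": 0, "y": 0, "z": 0.3, "roll": 0}, {"x": 0, "y": 0, "z": 0.1, "roll": 0}, {"x": 0, "y": 0, "z": 0.1, "roll": 0}, {"x": 0, "y": 0, "z": 0, "roll": 0}, {"x": 0, "y": 0, "z": 0, "roll": 0}]}}

```text
clock: 24.95
tool_pos: [0.636, 0.0443, 0.0961]
orientation: [180.0, -0.0, -95.9]
force: [-4.2, 0.6, 4.0]
opening: 0.0615
```

Jar 1 is on the floor (Fz +4 N). I'll release it and rise.

Call:
{"name": "jog_arm", "arguments": {"commands": [{"x": 0, "y": 0, "z": 0, "roll": 0}, {"x": 0, "y": 0, "z": 0, "roll": 0}, {"x": 0, "y": 0, "z": 0, "roll": 0}, {"x": 0, "y": 0, "z": 0, "roll": 0}, {"x": 0, "y": 0, "z": -2, "roll": 0}, {"x": 0, "y": 0, "z": -4, "roll": 0}, {"x": 0, "y": 0, "z": -4, "roll": 0}, {"x": 0, "y": 0, "z": -1, "roll": 0}, {"x": 0, "y": 0, "z": 0, "roll": 0}, {"x": 0, "y": 0, "z": 0, "roll": 0}], "gripper": 8.7}}

```text
clock: 25.95
tool_pos: [0.6358, 0.0444, 0.2047]
orientation: [180.0, 0.0, -95.9]
force: [0.4, -0.0, -0.5]
opening: 0.0867
```

```bash
python3 look.py 6; python3 to.py .569 -.3435 .21
```

```text
scene cup1 [422. 201.] 0.91 [0.4514 0.3171] 367 397
scene cup1 [394. 310.] 0.72 [0.7781 0.0561] 718 762
scene cup1 [376. 206.] 0.7 [0.4404 0.2063] 270 409
scene jar1 [173. 248.] 0.87 (np.float64(0.1), 4, 0, [0.4353, -0.2784], 481, 530) (np.float64(0.51), 3, 0, [0.4449, -0.2788])
scene jar1 [225. 237.] 0.67 (np.float64(0.04), 3, 0, [0.4591, -0.16], 774, 745) (np.float64(0.34), 2, 0, [0.4702, -0.1619])
scene jar1 [354. 239.] 0.66 (np.float64(0.08), 1, 0.05, [0.6344, 0.0427], 1666, 1741) (np.float64(0.14), 1, 0, [0.5645, 0.0779])
scene jar1 [145. 286.] 0.64 (np.float64(0.04), 2, 0, [0.5699, -0.3445], 1431, 1493) (np.float64(0.33), 3, 0, [0.56, -0.345])
scene jar1 [113. 331.] 0.62 (np.float64(0.07), 2, 0, [0.6739, -0.4046], 1807, 1935) (np.float64(0.3), 3, 0, [0.6653, -0.4059])
top cup1 [219. 301.] 0.55 [0.4392 0.2074] 164 277
top jar1 [447. 276.] 0.93 (np.float64(0.01), 2, 0, [0.5678, -0.3421], 564, 560) (np.float64(0.29), 1, 0, [0.5664, -0.3403])
top jar1 [369. 312.] 0.89 (np.float64(0.12), 3, 0, [0.4564, -0.1573], 301, 338) (np.float64(0.28), 4, 0, [0.457, -0.158])
top jar1 [290. 222.] 0.6 (np.float64(0.08), 4, 0, [0.6593, 0.0519], 266, 244) (np.float64(0.31), 3, 0, [0.6577, 0.0513])
top jar1 [413. 327.] 0.55 (np.float64(0.06), 4, 0, [0.4326, -0.275], 238, 251) (np.float64(0.45), 3, 0, [0.4321, -0.2738])
top jar1 [474. 240.] 0.55 (np.float64(0.02), 2, 0, [0.6739, -0.4027], 583, 592) (np.float64(0.31), 1, 0, [0.6718, -0.4006])
[0.6359 0.0443 0.2045] [ 1.7991e+02 -4.0000e-02 -9.5900e+01] shift cm [39.26  2.67 -0.52] rows>= 10 clock 26.25 op 0.0871 F [0.  0.4 0.6]
```

View pics/scene6.png

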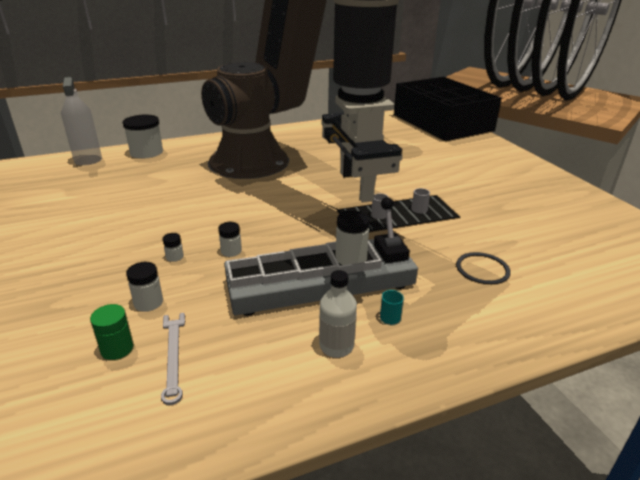

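Call:
{"name": "jog_arm", "arguments": {"commands": [{"x": 3.6, "y": 0.25, "z": 0, "roll": 0}, {"x": 3.6, "y": 0.25, "z": 0, "roll": 0}, {"x": 3.6, "y": 0.25, "z": 0, "roll": 0}, {"x": 3.6, "y": 0.25, "z": 0, "roll": 0}, {"x": 3.6, "y": 0.25, "z": 0, "roll": 0}, {"x": 3.6, "y": 0.25, "z": 0, "roll": 0}, {"x": 3.6, "y": 0.25, "z": 0, "roll": 0}, {"x": 3.6, "y": 0.25, "z": 0, "roll": 0}, {"x": 3.6, "y": 0.25, "z": 0, "roll": 0}, {"x": 3.6, "y": 0.25, "z": 0, "roll": 0}, {"x": 3.2, "y": 0.2, "z": 0, "roll": 0}, {"x": 0, "y": 0, "z": 0, "roll": 0}], "gripper": 7.4}}

```text
clock: 27.45
tool_pos: [0.5679, -0.3462, 0.2046]
orientation: [179.9, -0.0, -96.1]
force: [0.5, 0.1, 0.2]
opening: 0.0742
```

```bash
python3 to.py .569 -.3435 .036
```

```text
[ 0.5679 -0.3462  0.2046] [ 1.7992e+02 -2.0000e-02 -9.6090e+01] shift cm [-0.28 -0.11 16.86] rows>= 5 clock 27.45 op 0.0742 F [0.5 0.1 0.2]
```

Call:
{"name": "jog_arm", "arguments": {"commands": [{"x": -0.2, "y": -0.1, "z": 3.5, "roll": 0}, {"x": 0, "y": 0, "z": 3.5, "roll": 0}, {"x": 0, "y": 0, "z": 3.5, "roll": 0}, {"x": 0, "y": 0, "z": 3.5, "roll": 0}, {"x": 0, "y": 0, "z": 1.9, "roll": 0}, {"x": 0, "y": 0, "z": 1, "roll": 0}, {"x": 0, "y": 0, "z": 0, "roll": 0}, {"x": 0, "y": 0, "z": 0, "roll": 0}]}}

```text
clock: 28.25
tool_pos: [0.5711, -0.341, 0.0375]
orientation: [-179.9, -0.0, -95.9]
force: [0.8, 0.2, -0.3]
opening: 0.074
```

Call:
{"name": "jog_arm", "arguments": {"commands": [{"x": 0, "y": 0, "z": 0, "roll": 0}, {"x": 0, "y": 0, "z": 0, "roll": 0}, {"x": 0, "y": 0, "z": 0, "roll": 0}, {"x": 0, "y": 0, "z": 0, "roll": 0}, {"x": 0, "y": 0, "z": 0, "roll": 0}, {"x": 0, "y": 0, "z": 0, "roll": 0}], "gripper": 4.4}}

```text
clock: 28.85
tool_pos: [0.5701, -0.341, 0.0374]
orientation: [180.0, -0.0, -95.9]
force: [-2.6, 1.0, 5.8]
opening: 0.054
```

```bash
python3 to.py .6289 -.0329 .156
```

```text
[ 0.5701 -0.341   0.0374] [ 1.80e+02 -1.00e-02 -9.59e+01] shift cm [-31.25  -2.69 -11.86] rows>= 8 clock 28.85 op 0.054 F [-2.6  1.   5.8]
```

Call:
{"name": "jog_arm", "arguments": {"commands": [{"x": 0, "y": 0, "z": -1.5, "roll": 0}, {"x": 0, "y": 0, "z": -3, "roll": 0}, {"x": 0, "y": 0, "z": -3.5, "roll": 0}, {"x": 0, "y": 0, "z": -3, "roll": 0}, {"x": 0, "y": 0, "z": -1, "roll": 0}, {"x": -3.5, "y": -0.3, "z": 0, "roll": 0}, {"x": -3.5, "y": -0.3, "z": 0, "roll": 0}, {"x": -3.5, "y": -0.3, "z": 0, "roll": 0}, {"x": -3.5, "y": -0.3, "z": 0, "roll": 0}, {"x": -3.5, "y": -0.3, "z": 0, "roll": 0}, {"x": -3.5, "y": -0.3, "z": 0, "roll": 0}, {"x": -3.5, "y": -0.3, "z": 0, "roll": 0}]}}

```text
clock: 30.05
tool_pos: [0.6162, -0.0978, 0.1563]
orientation: [180.0, 0.0, -95.9]
force: [0.7, -1.0, -2.5]
opening: 0.0536
```

Call:
{"name": "jog_arm", "arguments": {"commands": [{"x": -3.5, "y": -0.3, "z": 0, "roll": 0}, {"x": -3.0, "y": -0.3, "z": 0, "roll": 0}, {"x": 0, "y": 0, "z": 0, "roll": 0}, {"x": 0, "y": 0, "z": 0, "roll": 0}]}}

```text
clock: 30.45
tool_pos: [0.6288, -0.0345, 0.1561]
orientation: [180.0, -0.0, -95.8]
force: [-1.1, -0.2, -2.3]
opening: 0.0532
```

```bash
python3 to.py .6289 -.0309 .0874
```

```text
[ 0.6288 -0.0345  0.1561] [179.95  -0.   -95.82] shift cm [-0.36  0.02  6.87] rows>= 2 clock 30.45 op 0.0532 F [-1.1 -0.2 -2.3]
```

Call:
{"name": "jog_arm", "arguments": {"commands": [{"x": -0.3, "y": 0, "z": 2, "roll": 0}, {"x": 0, "y": 0, "z": 2, "roll": 0}, {"x": 0, "y": 0, "z": 1, "roll": 0}, {"x": 0, "y": 0, "z": 0.7, "roll": 0}, {"x": 0, "y": 0, "z": 0, "roll": 0}, {"x": 0, "y": 0, "z": 0, "roll": 0}, {"x": 0, "y": 0, "z": 0.3, "roll": 0}, {"x": 0, "y": 0, "z": 0.2, "roll": 0}, {"x": 0, "y": 0, "z": 0, "roll": 0}]}}

```text
clock: 31.35
tool_pos: [0.6292, -0.0323, 0.0945]
orientation: [180.0, 0.0, -95.9]
force: [0.5, -0.6, -2.0]
opening: 0.0534
```

Call:
{"name": "jog_arm", "arguments": {"commands": [{"x": 0, "y": 0, "z": 0.3, "roll": 0}, {"x": 0, "y": 0, "z": 0.3, "roll": 0}, {"x": 0, "y": 0, "z": 0.1, "roll": 0}, {"x": 0, "y": 0, "z": 0.1, "roll": 0}, {"x": 0, "y": 0, "z": 0, "roll": 0}, {"x": 0, "y": 0, "z": 0, "roll": 0}]}}

```text
clock: 31.95
tool_pos: [0.6292, -0.0323, 0.0874]
orientation: [180.0, -0.0, -95.9]
force: [-4.8, 1.8, 5.5]
opening: 0.0536
```

Call:
{"name": "jog_arm", "arguments": {"commands": [{"x": 0, "y": 0, "z": 0, "roll": 0}, {"x": 0, "y": 0, "z": 0, "roll": 0}, {"x": 0, "y": 0, "z": 0, "roll": 0}, {"x": 0, "y": 0, "z": 0, "roll": 0}, {"x": 0, "y": 0, "z": -2, "roll": 0}, {"x": 0, "y": 0, "z": -4, "roll": 0}, {"x": 0, "y": 0, "z": -4, "roll": 0}, {"x": 0, "y": 0, "z": -1, "roll": 0}, {"x": 0, "y": 0, "z": 0, "roll": 0}, {"x": 0, "y": 0, "z": 0, "roll": 0}], "gripper": 7.5}}

```text
clock: 32.95
tool_pos: [0.6289, -0.0323, 0.1957]
orientation: [180.0, 0.0, -95.9]
force: [-0.6, 0.2, -0.7]
opening: 0.0752
```

```bash
python3 look.py 7; python3 to.py .456 -.159 .20
```

```text
scene cup1 [393. 311.] 0.9 [0.7779 0.0558] 716 762
scene cup1 [422. 201.] 0.64 [0.4525 0.3173] 390 397
scene cup1 [379. 207.] 0.55 [0.4462 0.2025] 261 413
scene jar1 [176. 246.] 0.83 (np.float64(0.06), 4, 0, [0.4352, -0.2778], 502, 530) (np.float64(0.47), 3, 0, [0.4448, -0.2781])
scene jar1 [227. 236.] 0.79 (np.float64(0.05), 3, 0, [0.4565, -0.16], 704, 742) (np.float64(0.36), 4, 0, [0.4471, -0.1584])
scene jar1 [351. 241.] 0.68 (np.float64(0.11), 1, 0, [0.5654, 0.0773], 1615, 1447) (np.float64(0.11), 1, 0.05, [0.6353, 0.0422])
scene jar1 [311. 246.] 0.64 (np.float64(0.07), 2, 0.05, [0.6282, -0.0351], 1275, 1333) (np.float64(0.14), 2, 0, [0.5586, -0.0079])
scene jar1 [118. 331.] 0.6 (np.float64(0.0), 2, 0, [0.6745, -0.4042], 1945, 1935) (np.float64(0.32), 1, 0, [0.6831, -0.4029])
top jar1 [295. 223.] 0.8 (np.float64(0.07), 1, 0, [0.6503, 0.0505], 642, 688) (np.float64(0.17), 1, 0.05, [0.639, 0.0467])
top jar1 [323. 226.] 0.69 (np.float64(0.52), 4, 0, [0.6562, -0.0226], 144, 241) (np.float64(0.92), 3, 0, [0.6546, -0.0228])
top jar1 [475. 239.] 0.65 (np.float64(0.03), 2, 0, [0.674, -0.4014], 574, 591) (np.float64(0.32), 3, 0, [0.6759, -0.4035])
top jar1 [369. 313.] 0.58 (np.float64(0.09), 3, 0, [0.4558, -0.1569], 309, 337) (np.float64(0.3), 4, 0, [0.4565, -0.1575])
top jar1 [413. 329.] 0.52 (np.float64(0.08), 4, 0, [0.4326, -0.2752], 233, 251) (np.float64(0.47), 3, 0, [0.4321, -0.2739])
[ 0.629  -0.0324  0.1955] [ 1.7991e+02 -3.0000e-02 -9.5900e+01] shift cm [14.37 15.91 -0.42] rows>= 6 clock 33.25 op 0.0747 F [0.3 0.3 0.2]
```

View pics/scene7.png

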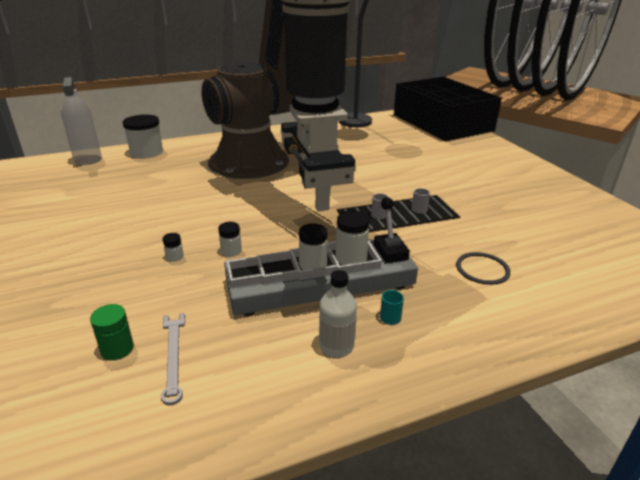

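Call:
{"name": "jog_arm", "arguments": {"commands": [{"x": 2.4, "y": 2.65, "z": 0, "roll": 0}, {"x": 2.4, "y": 2.65, "z": 0, "roll": 0}, {"x": 2.4, "y": 2.65, "z": 0, "roll": 0}, {"x": 2.4, "y": 2.65, "z": 0, "roll": 0}, {"x": 2.4, "y": 2.65, "z": 0, "roll": 0}, {"x": 2.4, "y": 2.65, "z": 0, "roll": 0}, {"x": 0, "y": 0, "z": 0, "roll": 0}, {"x": 0, "y": 0, "z": 0, "roll": 0}], "gripper": 6.8}}

```text
clock: 34.05
tool_pos: [0.4562, -0.1597, 0.1968]
orientation: [-180.0, 0.0, -96.0]
force: [-0.3, 0.3, 0.4]
opening: 0.0681
```

```bash
python3 to.py .456 -.1588 .030
```

```text
[ 0.4562 -0.1597  0.1968] [-179.95    0.    -95.96] shift cm [-0.08  0.04 16.68] rows>= 4 clock 34.05 op 0.0681 F [-0.3  0.3  0.4]
```

Call:
{"name": "jog_arm", "arguments": {"commands": [{"x": 0, "y": 0, "z": 3.5, "roll": 0}, {"x": 0, "y": 0, "z": 3.5, "roll": 0}, {"x": 0, "y": 0, "z": 3.5, "roll": 0}, {"x": 0, "y": 0, "z": 3.3, "roll": 0}, {"x": 0, "y": 0, "z": 1.9, "roll": 0}, {"x": 0, "y": 0, "z": 1, "roll": 0}, {"x": 0, "y": 0, "z": 0, "roll": 0}, {"x": 0, "y": 0, "z": 0, "roll": 0}]}}

```text
clock: 34.85
tool_pos: [0.4573, -0.159, 0.0301]
orientation: [-180.0, -0.0, -95.9]
force: [-0.1, -0.5, 0.6]
opening: 0.0681
```

Call:
{"name": "jog_arm", "arguments": {"commands": [{"x": 0, "y": 0, "z": 0, "roll": 0}, {"x": 0, "y": 0, "z": 0, "roll": 0}, {"x": 0, "y": 0, "z": 0, "roll": 0}, {"x": 0, "y": 0, "z": 0, "roll": 0}, {"x": 0, "y": 0, "z": 0, "roll": 0}, {"x": 0, "y": 0, "z": 0, "roll": 0}], "gripper": 3.6}}

```text
clock: 35.45
tool_pos: [0.4562, -0.1593, 0.0301]
orientation: [-180.0, -0.0, -95.9]
force: [-1.7, 1.3, 6.8]
opening: 0.0457
```

```bash
python3 to.py .6216 -.1025 .150
```

```text
[ 0.4562 -0.1593  0.0301] [-179.99   -0.    -95.9 ] shift cm [ -7.35 -15.87 -11.99] rows>= 6 clock 35.45 op 0.0457 F [-1.7  1.3  6.8]
```

Call:
{"name": "jog_arm", "arguments": {"commands": [{"x": 0, "y": 0, "z": -1.5, "roll": 0}, {"x": 0, "y": 0, "z": -3, "roll": 0}, {"x": 0, "y": 0, "z": -3.5, "roll": 0}, {"x": 0, "y": 0, "z": -3, "roll": 0}, {"x": 0, "y": 0, "z": -1, "roll": 0}, {"x": -1.2, "y": -2.65, "z": 0, "roll": 0}, {"x": -1.2, "y": -2.65, "z": 0, "roll": 0}, {"x": -1.2, "y": -2.65, "z": 0, "roll": 0}, {"x": -1.2, "y": -2.65, "z": 0, "roll": 0}, {"x": -1.2, "y": -2.65, "z": 0, "roll": 0}, {"x": -1.3, "y": -2.6, "z": 0, "roll": 0}, {"x": 0, "y": 0, "z": 0, "roll": 0}]}}

```text
clock: 36.65
tool_pos: [0.6239, -0.1018, 0.1477]
orientation: [180.0, -0.0, -95.8]
force: [0.4, 0.5, -1.9]
opening: 0.0456
```

```bash
python3 to.py .6216 -.1025 .080
```

```text
[ 0.6239 -0.1018  0.1477] [ 1.7995e+02 -2.0000e-02 -9.5840e+01] shift cm [0.09 0.22 6.77] rows>= 2 clock 36.65 op 0.0456 F [ 0.4  0.5 -1.9]
```

Call:
{"name": "jog_arm", "arguments": {"commands": [{"x": 0.1, "y": 0.1, "z": 2, "roll": 0}, {"x": 0, "y": 0, "z": 2, "roll": 0}, {"x": 0, "y": 0, "z": 1, "roll": 0}, {"x": 0, "y": 0, "z": 0.6, "roll": 0}, {"x": 0, "y": 0, "z": 0, "roll": 0}, {"x": 0, "y": 0, "z": 0, "roll": 0}, {"x": 0, "y": 0, "z": 0.3, "roll": 0}, {"x": 0, "y": 0, "z": 0.2, "roll": 0}, {"x": 0, "y": 0, "z": 0, "roll": 0}]}}

```text
clock: 37.55
tool_pos: [0.6204, -0.1038, 0.0886]
orientation: [-180.0, 0.0, -95.9]
force: [-0.3, 0.6, -1.3]
opening: 0.045
```

Call:
{"name": "jog_arm", "arguments": {"commands": [{"x": 0, "y": 0, "z": 0.3, "roll": 0}, {"x": 0, "y": 0, "z": 0.3, "roll": 0}, {"x": 0, "y": 0, "z": 0.2, "roll": 0}, {"x": 0, "y": 0, "z": 0.1, "roll": 0}, {"x": 0, "y": 0, "z": 0.1, "roll": 0}, {"x": 0, "y": 0, "z": 0, "roll": 0}, {"x": 0, "y": 0, "z": 0, "roll": 0}]}}

```text
clock: 38.25
tool_pos: [0.6203, -0.1038, 0.0801]
orientation: [-180.0, -0.0, -95.9]
force: [-6.3, 2.9, 11.1]
opening: 0.0455
```

Call:
{"name": "jog_arm", "arguments": {"commands": [{"x": 0, "y": 0, "z": -0.1, "roll": 0}, {"x": 0, "y": 0, "z": 0, "roll": 0}, {"x": 0, "y": 0, "z": 0, "roll": 0}]}}

```text
clock: 38.55
tool_pos: [0.6205, -0.1038, 0.0802]
orientation: [-180.0, -0.0, -95.9]
force: [-4.4, 1.6, 6.1]
opening: 0.0454
```

Call:
{"name": "jog_arm", "arguments": {"commands": [{"x": 0, "y": 0, "z": 0, "roll": 0}, {"x": 0, "y": 0, "z": 0, "roll": 0}, {"x": 0, "y": 0, "z": 0, "roll": 0}, {"x": 0, "y": 0, "z": 0, "roll": 0}, {"x": 0, "y": 0, "z": -2, "roll": 0}, {"x": 0, "y": 0, "z": -4, "roll": 0}, {"x": 0, "y": 0, "z": -4, "roll": 0}, {"x": 0, "y": 0, "z": -1, "roll": 0}, {"x": 0, "y": 0, "z": 0, "roll": 0}, {"x": 0, "y": 0, "z": 0, "roll": 0}], "gripper": 6.5}}

```text
clock: 39.55
tool_pos: [0.62, -0.1037, 0.1887]
orientation: [180.0, 0.0, -95.9]
force: [0.3, -0.1, -0.8]
opening: 0.0655
```

```bash
python3 look.py 8; python3 to.py .434 -.2765 .19
```

```text
scene cup1 [422. 199.] 0.72 [0.4526 0.3178] 398 397
scene cup1 [394. 309.] 0.72 [0.7776 0.0563] 722 761
scene cup1 [390. 213.] 0.65 [0.4837 0.2105] 255 433
scene cup1 [375. 204.] 0.62 [0.4397 0.2054] 267 408
scene jar1 [274. 252.] 0.87 (np.float64(0.07), 3, 0, [0.5498, -0.0837], 864, 805) (np.float64(0.14), 3, 0.05, [0.6192, -0.1039])
scene jar1 [175. 247.] 0.84 (np.float64(0.05), 4, 0, [0.4349, -0.2777], 506, 530) (np.float64(0.46), 3, 0, [0.4445, -0.2781])
scene jar1 [352. 238.] 0.77 (np.float64(0.05), 1, 0.05, [0.6362, 0.042], 1710, 1747) (np.float64(0.16), 1, 0, [0.5665, 0.077])
scene jar1 [113. 328.] 0.76 (np.float64(0.06), 2, 0, [0.6743, -0.4048], 1825, 1936) (np.float64(0.31), 3, 0, [0.6657, -0.4061])
scene jar1 [311. 246.] 0.71 (np.float64(0.11), 2, 0, [0.5578, -0.0083], 1231, 1108) (np.float64(0.11), 2, 0.05, [0.6274, -0.0354])
top cup1 [176. 293.] 0.58 [0.4499 0.3213] 297 301
top jar1 [294. 227.] 0.72 (np.float64(0.04), 1, 0, [0.6459, 0.0476], 661, 686) (np.float64(0.14), 1, 0.05, [0.6347, 0.0439])
top jar1 [413. 330.] 0.63 (np.float64(0.21), 4, 0, [0.4327, -0.275], 204, 251) (np.float64(0.61), 3, 0, [0.4322, -0.2738])
top jar1 [326. 234.] 0.6 (np.float64(0.02), 2, 0, [0.6402, -0.0329], 511, 503) (np.float64(0.07), 2, 0.05, [0.6292, -0.0337])
top jar1 [474. 239.] 0.55 (np.float64(0.05), 2, 0, [0.6735, -0.4022], 565, 591) (np.float64(0.3), 3, 0, [0.6754, -0.4043])
top jar1 [359. 235.] 0.41 (np.float64(0.75), 4, 0, [0.646, -0.1103], 115, 242) (np.float64(1.14), 3, 0, [0.6444, -0.11])
[ 0.6201 -0.1038  0.1885] [ 1.799e+02 -2.000e-02 -9.590e+01] shift cm [19.09 16.74 -0.11] rows>= 7 clock 39.85 op 0.0648 F [-0.3  0.2  0. ]
```

View pics/scene8.png

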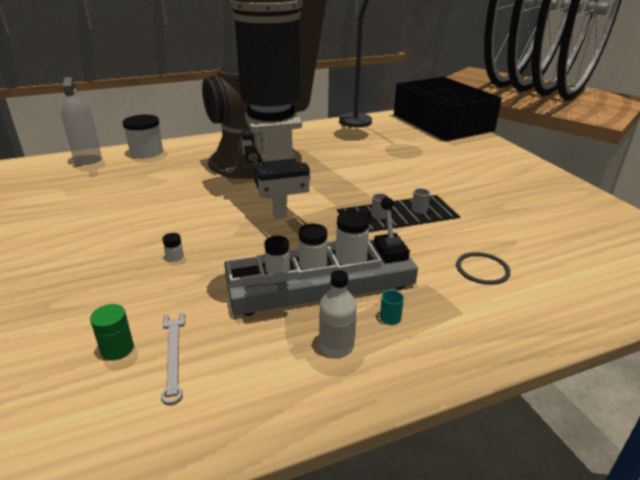

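Call:
{"name": "jog_arm", "arguments": {"commands": [{"x": 2.7, "y": 2.4, "z": 0, "roll": 0}, {"x": 2.7, "y": 2.4, "z": 0, "roll": 0}, {"x": 2.7, "y": 2.4, "z": 0, "roll": 0}, {"x": 2.7, "y": 2.4, "z": 0, "roll": 0}, {"x": 2.7, "y": 2.4, "z": 0, "roll": 0}, {"x": 2.7, "y": 2.4, "z": 0, "roll": 0}, {"x": 2.8, "y": 2.4, "z": 0, "roll": 0}, {"x": 0, "y": 0, "z": 0, "roll": 0}, {"x": 0, "y": 0, "z": 0, "roll": 0}]}}

```text
clock: 40.75
tool_pos: [0.4334, -0.2761, 0.1896]
orientation: [-180.0, -0.0, -96.0]
force: [0.1, -0.5, -0.2]
opening: 0.0647
```

```bash
python3 to.py .434 -.2767 .026
```

```text
[ 0.4334 -0.2761  0.1896] [-179.99   -0.    -96.  ] shift cm [ 0.05 -0.06 16.36] rows>= 4 clock 40.75 op 0.0647 F [ 0.1 -0.5 -0.2]
```

Call:
{"name": "jog_arm", "arguments": {"commands": [{"x": 0, "y": 0, "z": 3.5, "roll": 0}, {"x": 0, "y": 0, "z": 3.5, "roll": 0}, {"x": 0, "y": 0, "z": 3.5, "roll": 0}, {"x": 0, "y": 0, "z": 3, "roll": 0}, {"x": 0, "y": 0, "z": 1.9, "roll": 0}, {"x": 0, "y": 0, "z": 0.9, "roll": 0}, {"x": 0, "y": 0, "z": 0, "roll": 0}, {"x": 0, "y": 0, "z": 0, "roll": 0}]}}

```text
clock: 41.55
tool_pos: [0.4348, -0.2754, 0.0271]
orientation: [-180.0, -0.0, -95.8]
force: [-0.8, -0.7, 0.3]
opening: 0.0649
```

Call:
{"name": "jog_arm", "arguments": {"commands": [{"x": 0, "y": 0, "z": 0, "roll": 0}, {"x": 0, "y": 0, "z": 0, "roll": 0}, {"x": 0, "y": 0, "z": 0, "roll": 0}, {"x": 0, "y": 0, "z": 0, "roll": 0}, {"x": 0, "y": 0, "z": 0, "roll": 0}, {"x": 0, "y": 0, "z": 0, "roll": 0}], "gripper": 2.8}}

```text
clock: 42.15
tool_pos: [0.4339, -0.2756, 0.027]
orientation: [-180.0, -0.0, -95.9]
force: [-1.1, 0.6, 5.9]
opening: 0.0374
```

```bash
python3 to.py .6151 -.1642 .146
```

```text
[ 0.4339 -0.2756  0.027 ] [-1.7998e+02 -1.0000e-02 -9.5900e+01] shift cm [-12.94 -16.88 -11.89] rows>= 6 clock 42.15 op 0.0374 F [-1.1  0.6  5.9]
```

Call:
{"name": "jog_arm", "arguments": {"commands": [{"x": 0, "y": 0, "z": -1.5, "roll": 0}, {"x": 0, "y": 0, "z": -3, "roll": 0}, {"x": 0, "y": 0, "z": -3.5, "roll": 0}, {"x": 0, "y": 0, "z": -3, "roll": 0}, {"x": 0, "y": 0, "z": -1, "roll": 0}, {"x": -2.15, "y": -2.8, "z": 0, "roll": 0}, {"x": -2.15, "y": -2.8, "z": 0, "roll": 0}, {"x": -2.15, "y": -2.8, "z": 0, "roll": 0}, {"x": -2.15, "y": -2.8, "z": 0, "roll": 0}, {"x": -2.15, "y": -2.8, "z": 0, "roll": 0}, {"x": -2.2, "y": -2.8, "z": 0, "roll": 0}, {"x": 0, "y": 0, "z": 0, "roll": 0}]}}

```text
clock: 43.35
tool_pos: [0.6171, -0.1618, 0.1448]
orientation: [180.0, -0.0, -95.8]
force: [-1.2, -0.1, -1.7]
opening: 0.0371
```

Call:
{"name": "jog_arm", "arguments": {"commands": [{"x": 0, "y": 0, "z": 2, "roll": 0}, {"x": 0, "y": 0, "z": 2, "roll": 0}, {"x": 0, "y": 0, "z": 0, "roll": 0}, {"x": 0, "y": 0, "z": 0, "roll": 0}]}}

```text
clock: 43.75
tool_pos: [0.6137, -0.1642, 0.1061]
orientation: [179.9, -0.0, -95.9]
force: [0.8, -1.0, -0.4]
opening: 0.0376
```

```bash
python3 to.py .6151 -.1642 .077;python3 - <<'E'
from h import *
s=ctrl.snapshot("wrist");cv2.imwrite("pics/w9.png",s["image"][:,:,::-1])
E
```

```text
[ 0.6137 -0.1642  0.1061] [ 1.799e+02 -2.000e-02 -9.591e+01] shift cm [-0.02 -0.14  2.91] rows>= 1 clock 43.75 op 0.0376 F [ 0.8 -1.  -0.4]
```

View pics/w9.png

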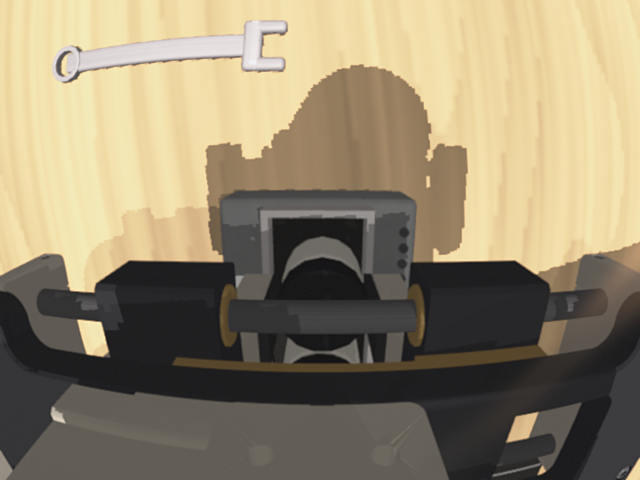

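The jar (at about column 322) is centred between the pocket walls (inner edges at about columns 273 to 365), within roughly 2 mm. I'll lower it.

Call:
{"name": "jog_arm", "arguments": {"commands": [{"x": 0, "y": -0.1, "z": 1, "roll": 0}, {"x": 0, "y": 0, "z": 0.7, "roll": 0}, {"x": 0, "y": 0, "z": 0.3, "roll": 0}, {"x": 0, "y": 0, "z": 0.3, "roll": 0}, {"x": 0, "y": 0, "z": 0, "roll": 0}, {"x": 0, "y": 0, "z": 0, "roll": 0}]}}

```text
clock: 44.4
tool_pos: [0.6154, -0.1641, 0.0837]
orientation: [-180.0, -0.0, -95.9]
force: [-0.4, 0.2, -1.5]
opening: 0.0373
```

Call:
{"name": "jog_arm", "arguments": {"commands": [{"x": 0, "y": 0, "z": 0.3, "roll": 0}, {"x": 0, "y": 0, "z": 0.2, "roll": 0}, {"x": 0, "y": 0, "z": 0.1, "roll": 0}, {"x": 0, "y": 0, "z": 0.1, "roll": 0}, {"x": 0, "y": 0, "z": 0, "roll": 0}, {"x": 0, "y": 0, "z": 0, "roll": 0}]}}

```text
clock: 45.0
tool_pos: [0.6152, -0.1641, 0.0771]
orientation: [-180.0, -0.0, -95.9]
force: [-3.2, 1.9, 5.3]
opening: 0.0372
```

Call:
{"name": "jog_arm", "arguments": {"commands": [{"x": 0, "y": 0, "z": 0, "roll": 0}, {"x": 0, "y": 0, "z": 0, "roll": 0}, {"x": 0, "y": 0, "z": 0, "roll": 0}, {"x": 0, "y": 0, "z": 0, "roll": 0}, {"x": 0, "y": 0, "z": -2, "roll": 0}, {"x": 0, "y": 0, "z": -4, "roll": 0}, {"x": 0, "y": 0, "z": -4, "roll": 0}, {"x": 0, "y": 0, "z": -4, "roll": 0}, {"x": 0, "y": 0, "z": -1.5, "roll": 0}, {"x": 0, "y": 0, "z": 0, "roll": 0}, {"x": 0, "y": 0, "z": 0, "roll": 0}], "gripper": 5.6}}

```text
clock: 46.1
tool_pos: [0.615, -0.1639, 0.2313]
orientation: [-180.0, 0.0, -95.9]
force: [0.3, -0.5, -0.2]
opening: 0.0559
```

```bash
python3 look.py 9; python3 to.py .6076 .1295 .22
```

```text
scene cup1 [422. 202.] 0.73 [0.4554 0.316 ] 342 399
scene cup1 [379. 208.] 0.64 [0.4438 0.2049] 321 411
scene cup1 [396. 309.] 0.62 [0.778  0.0558] 733 762
scene jar1 [312. 245.] 0.88 (np.float64(0.07), 2, 0, [0.5583, -0.0082], 1189, 1108) (np.float64(0.14), 2, 0.05, [0.6279, -0.0353])
scene jar1 [274. 253.] 0.72 (np.float64(0.07), 3, 0, [0.5478, -0.0827], 865, 802) (np.float64(0.15), 3, 0.05, [0.6174, -0.103])
scene jar1 [351. 237.] 0.71 (np.float64(0.1), 1, 0.05, [0.6353, 0.0422], 1632, 1744) (np.float64(0.12), 1, 0, [0.5655, 0.0773])
scene jar1 [111. 332.] 0.71 (np.float64(0.01), 2, 0, [0.675, -0.405], 1922, 1939) (np.float64(0.33), 1, 0, [0.6836, -0.4037])
scene jar1 [245. 263.] 0.66 (np.float64(0.05), 4, 0, [0.5413, -0.1512], 591, 560) (np.float64(0.17), 4, 0.05, [0.6108, -0.1654])
top cup1 [218. 302.] 0.84 [0.4385 0.2149] 236 279
top cup1 [179. 293.] 0.56 [0.4492 0.3216] 265 301
top jar1 [353. 238.] 0.93 (np.float64(0.02), 3, 0.05, [0.6207, -0.1018], 383, 385) (np.float64(0.07), 3, 0, [0.6313, -0.1037])
top jar1 [476. 238.] 0.9 (np.float64(0.02), 2, 0, [0.6741, -0.4025], 579, 592) (np.float64(0.32), 1, 0, [0.6721, -0.4004])
top jar1 [324. 230.] 0.7 (np.float64(0.02), 2, 0, [0.6401, -0.0336], 511, 503) (np.float64(0.07), 2, 0.05, [0.6292, -0.0344])
[ 0.6149 -0.1641  0.2305] [ 1.799e+02 -1.000e-02 -9.590e+01] shift cm [-29.13   3.74   1.05] rows>= 7 clock 46.4 op 0.0563 F [-0.4  0.3 -0.2]
```

View pics/scene9.png

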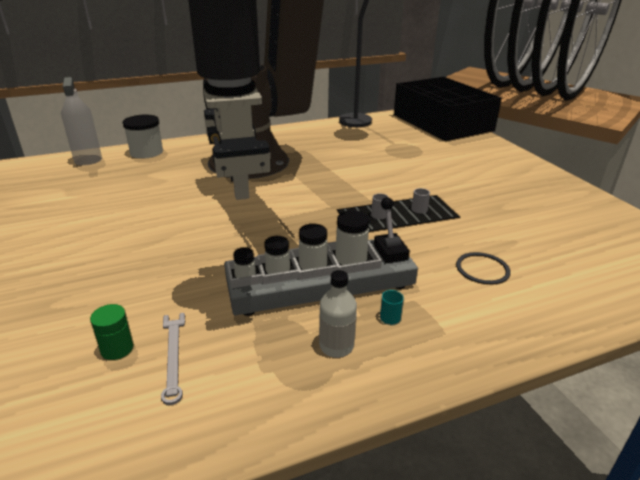

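Call:
{"name": "jog_arm", "arguments": {"commands": [{"x": -3.65, "y": 0.45, "z": 0, "roll": 0}, {"x": -3.65, "y": 0.45, "z": 0, "roll": 0}, {"x": -3.65, "y": 0.45, "z": 0, "roll": 0}, {"x": -3.65, "y": 0.45, "z": 0, "roll": 0}, {"x": -3.65, "y": 0.45, "z": 0, "roll": 0}, {"x": -3.65, "y": 0.45, "z": 0, "roll": 0}, {"x": -3.65, "y": 0.45, "z": 0, "roll": 0}, {"x": -3.6, "y": 0.4, "z": 0, "roll": 0}, {"x": 0, "y": 0, "z": 0, "roll": 0}, {"x": 0, "y": 0, "z": 0, "roll": 0}]}}

```text
clock: 47.4
tool_pos: [0.6096, 0.1304, 0.2309]
orientation: [180.0, -0.0, -95.8]
force: [-0.7, -0.5, 0.1]
opening: 0.056
```

```bash
python3 to.py .609 .1292 .13;python3 - <<'E'
from h import *
s=ctrl.snapshot("wrist");cv2.imwrite("pics/w10.png",s["image"][:,:,::-1]);o=ctrl.get_obs();print(wproj(s,o,[.609,.1292,.142]))
E
```

```text
[0.6096 0.1304 0.2309] [ 1.7995e+02 -4.0000e-02 -9.5800e+01] shift cm [ 0.12  0.04 10.09] rows>= 3 clock 47.4 op 0.056 F [-0.7 -0.5  0.1]
[[319.97541951 241.84101349]]
```

View pics/w10.png

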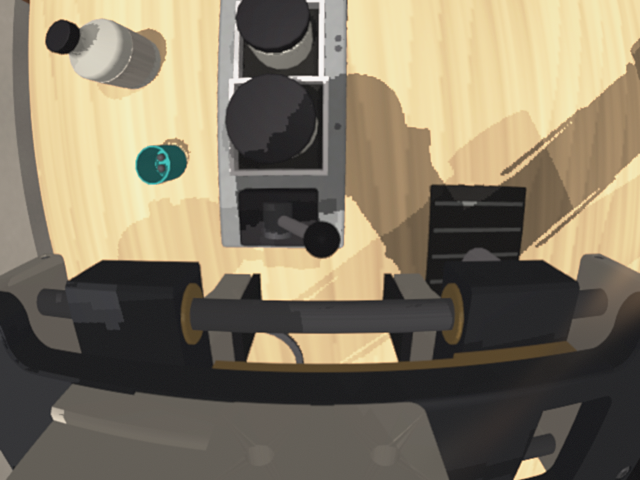

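Ball at (322,240), matching the prediction of (320,242), and jars 1 and 2 sit in their pockets. I'll descend and push toward +x.

Call:
{"name": "jog_arm", "arguments": {"commands": [{"x": 0, "y": 0, "z": 3, "roll": 0}, {"x": 0, "y": 0, "z": 3, "roll": 0}, {"x": 0, "y": 0, "z": 2.5, "roll": 0}, {"x": 0, "y": 0, "z": 1.5, "roll": 0}, {"x": 0, "y": 0, "z": 0, "roll": 0}, {"x": 0, "y": 0, "z": 0, "roll": 0}]}}

```text
clock: 48.05
tool_pos: [0.6103, 0.1286, 0.132]
orientation: [-180.0, -0.0, -96.0]
force: [0.3, -0.5, 0.6]
opening: 0.0553
```

```bash
python3 to.py .6945 .1205 .13
```

```text
[0.6103 0.1286 0.132 ] [-1.7999e+02 -2.0000e-02 -9.5960e+01] shift cm [-0.07 -8.46  0.2 ] rows>= 3 clock 48.05 op 0.0553 F [ 0.3 -0.5  0.6]
```

Call:
{"name": "jog_arm", "arguments": {"commands": [{"x": 0, "y": -1.4, "z": 0, "roll": 0}, {"x": 0, "y": -1.4, "z": 0, "roll": 0}, {"x": 0, "y": -1.4, "z": 0, "roll": 0}, {"x": 0, "y": -1.4, "z": 0, "roll": 0}, {"x": 0, "y": -1.4, "z": 0, "roll": 0}, {"x": 0, "y": -1.2, "z": 0, "roll": 0}, {"x": 0, "y": 0, "z": 0, "roll": 0}, {"x": 0, "y": 0, "z": 0, "roll": 0}]}}

```text
clock: 48.85
tool_pos: [0.6916, 0.1209, 0.132]
orientation: [-180.0, 0.0, -95.9]
force: [-0.1, 0.5, 0.1]
opening: 0.0561
```

Call:
{"name": "jog_arm", "arguments": {"commands": [{"x": 0, "y": -0.3, "z": 0, "roll": 0}, {"x": 0, "y": 0, "z": 0, "roll": 0}, {"x": 0, "y": 0, "z": 0, "roll": 0}]}}

```text
clock: 49.15
tool_pos: [0.6943, 0.1209, 0.1318]
orientation: [-180.0, 0.0, -95.9]
force: [-0.1, 0.6, 0.3]
opening: 0.056
```

Call:
{"name": "jog_arm", "arguments": {"commands": [{"x": 0, "y": -0.3, "z": 0, "roll": 0}, {"x": 0, "y": -0.2, "z": 0, "roll": 0}, {"x": 0, "y": 0, "z": 0, "roll": 0}, {"x": 0, "y": 0, "z": 0, "roll": 0}]}}

```text
clock: 49.55
tool_pos: [0.6995, 0.1203, 0.1315]
orientation: [-180.0, 0.0, -95.9]
force: [-0.8, 0.3, -0.1]
opening: 0.0562
```

Call:
{"name": "jog_arm", "arguments": {"commands": [{"x": 0, "y": -0.3, "z": 0, "roll": 0}, {"x": 0, "y": 0, "z": 0, "roll": 0}, {"x": 0, "y": 0, "z": 0, "roll": 0}]}}

```text
clock: 49.85
tool_pos: [0.7015, 0.1199, 0.1313]
orientation: [179.9, -0.0, -95.9]
force: [-5.5, 1.2, 1.7]
opening: 0.0561
```

At the stop (5.5 N). I'll back off and lift clear.

Call:
{"name": "jog_arm", "arguments": {"commands": [{"x": 0, "y": 1.2, "z": 0, "roll": 0}, {"x": 0, "y": 0, "z": 0, "roll": 0}, {"x": 0, "y": 0, "z": -3, "roll": 0}, {"x": 0, "y": 0, "z": -3.5, "roll": 0}, {"x": 0, "y": 0, "z": -3.5, "roll": 0}, {"x": -2, "y": 3, "z": 0, "roll": 0}, {"x": -2, "y": 3, "z": 0, "roll": 0}, {"x": -2, "y": 3, "z": 0, "roll": 0}, {"x": -2, "y": 3, "z": 0, "roll": 0}, {"x": 0, "y": 0, "z": 0, "roll": 0}, {"x": 0, "y": 0, "z": 0, "roll": 0}, {"x": 0, "y": 0, "z": 0, "roll": 0}]}}

```text
clock: 51.05
tool_pos: [0.5799, 0.213, 0.2319]
orientation: [-180.0, 0.0, -95.9]
force: [1.1, 0.5, 0.3]
opening: 0.0562
```

```bash
python3 look.py 11; python3 - <<'E'
from h import *
s=ctrl.snapshot("scene")
for x in(.0384,-.0384):
  p=w2([.6302,-.0199,-.1043],[x,.146])[0]; print(proj(s,np.r_[p,.142]))
i=cv2.imread("pics/scene11.png")[180:330,210:440];cv2.imwrite("pics/z11.png",cv2.resize(i,None,fx=3.4,fy=3.4,interpolation=2))
E
```

```text
scene cup1 [395. 309.] 0.9 [0.7776 0.0555] 706 761
scene cup1 [378. 204.] 0.81 [0.441  0.2105] 400 408
scene cup1 [420. 200.] 0.75 [0.4523 0.3161] 351 397
scene jar1 [348. 235.] 0.8 (np.float64(0.08), 1, 0, [0.5629, 0.0785], 1563, 1441) (np.float64(0.15), 1, 0.05, [0.633, 0.0433])
scene jar1 [244. 262.] 0.74 (np.float64(0.04), 4, 0, [0.5476, -0.1569], 548, 568) (np.float64(0.28), 4, 0.05, [0.6165, -0.1706])
scene jar1 [310. 246.] 0.73 (np.float64(0.1), 2, 0.05, [0.6278, -0.0358], 1246, 1333) (np.float64(0.12), 2, 0, [0.5583, -0.0087])
scene jar1 [114. 330.] 0.72 (np.float64(0.02), 2, 0, [0.6743, -0.4044], 1903, 1935) (np.float64(0.34), 1, 0, [0.683, -0.4031])
scene jar1 [277. 253.] 0.7 (np.float64(0.09), 3, 0, [0.5492, -0.0837], 883, 804) (np.float64(0.12), 3, 0.05, [0.6186, -0.1039])
top cup1 [172. 292.] 0.85 [0.4489 0.322 ] 263 301
top cup1 [215. 300.] 0.7 [0.4388 0.2145] 258 279
top jar1 [354. 240.] 0.86 (np.float64(0.01), 3, 0, [0.6319, -0.1028], 362, 357) (np.float64(0.08), 3, 0.05, [0.6213, -0.101])
top jar1 [476. 242.] 0.83 (np.float64(0.02), 2, 0, [0.6733, -0.4023], 579, 591) (np.float64(0.32), 1, 0, [0.6713, -0.4002])
top jar1 [298. 228.] 0.7 (np.float64(0.04), 1, 0, [0.6476, 0.0484], 714, 686) (np.float64(0.04), 1, 0.05, [0.6364, 0.0447])
top jar1 [326. 232.] 0.57 (np.float64(0.02), 2, 0, [0.6403, -0.033], 492, 503) (np.float64(0.11), 2, 0.05, [0.6294, -0.0337])
top jar1 [381. 242.] 0.52 (np.float64(0.05), 4, 0, [0.6347, -0.1735], 258, 246) (np.float64(0.13), 4, 0.05, [0.6241, -0.1691])
[[402.88071385 221.35510197]]
[[386.83483826 202.04739846]]
```

View pics/scene11.png

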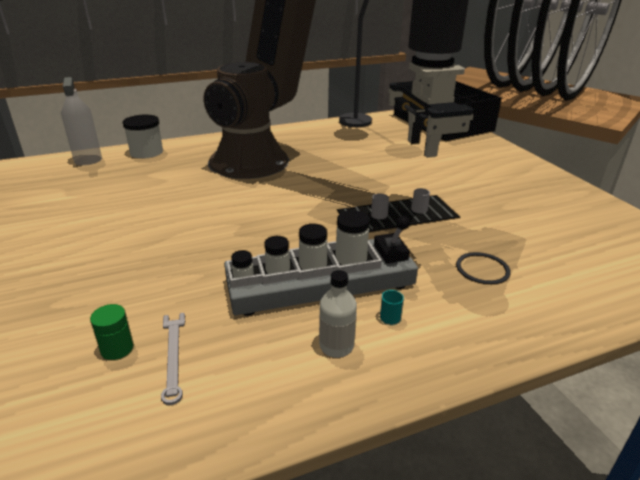

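View pics/z11.png

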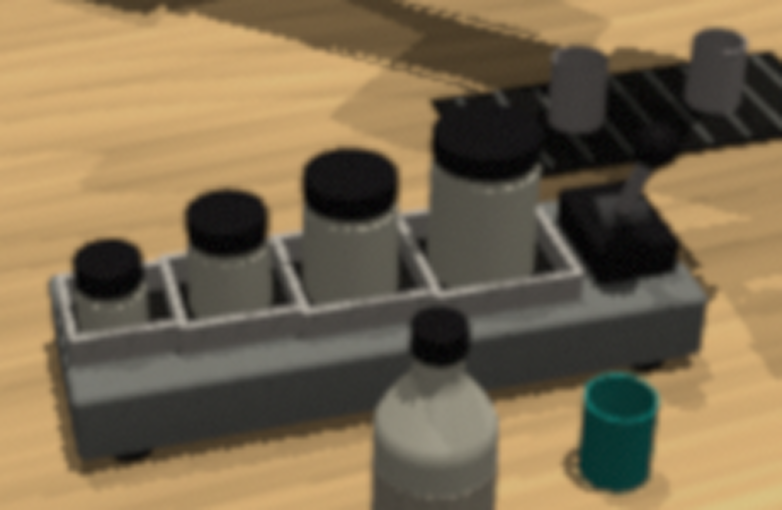

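Switch ball at (403,221), exactly the "on" prediction. Jar 4 seems to have shifted within its pocket since the last look, so I'll check it closely.

```bash
python3 to.py .612 -.06 .26; python3 - <<'E'
from h import *
i=cv2.imread("pics/top11.png");j=cv2.imread("pics/top9.png");a=cv2.imread("pics/scene9.png");b=cv2.imread("pics/scene11.png")
f=lambda m,x,y:cv2.resize(m[y:y+60,x:x+80],None,fx=5,fy=5,interpolation=2)
cv2.imwrite("pics/cmp.png",np.vstack([np.hstack([f(j,340,215),f(i,340,215)]),np.hstack([f(a,210,235),f(b,210,235)])]))
E
```

```text
[0.5797 0.2127 0.2313] [ 1.7999e+02 -2.0000e-02 -9.5950e+01] shift cm [26.79 -6.04 -2.86] rows>= 7 clock 51.4 op 0.056 F [-0.6  0.8  0.2]
```

View pics/cmp.png

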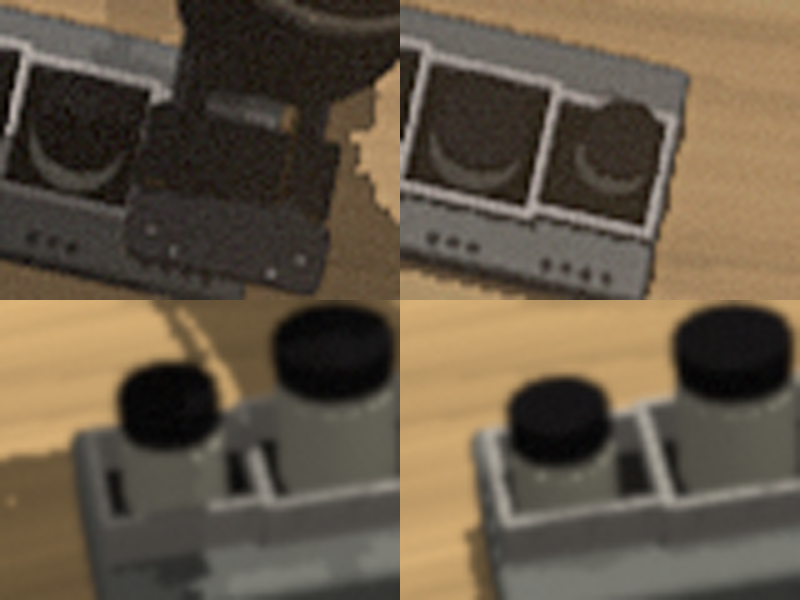

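Call:
{"name": "jog_arm", "arguments": {"commands": [{"x": 3.4, "y": -0.75, "z": -0.4, "roll": 0}, {"x": 3.4, "y": -0.75, "z": -0.4, "roll": 0}, {"x": 3.4, "y": -0.75, "z": -0.4, "roll": 0}, {"x": 3.4, "y": -0.75, "z": -0.4, "roll": 0}, {"x": 3.4, "y": -0.75, "z": -0.4, "roll": 0}, {"x": 3.4, "y": -0.75, "z": -0.4, "roll": 0}, {"x": 3.4, "y": -0.75, "z": -0.4, "roll": 0}, {"x": 3, "y": -0.75, "z": -0.4, "roll": 0}, {"x": 0, "y": 0, "z": 0, "roll": 0}, {"x": 0, "y": 0, "z": 0, "roll": 0}, {"x": 0, "y": 0, "z": 0, "roll": 0}]}}

```text
clock: 52.5
tool_pos: [0.6114, -0.0594, 0.2633]
orientation: [180.0, 0.0, -95.9]
force: [-0.1, 0.1, 0.3]
opening: 0.056
```

```bash
python3 - <<'E'
from h import *
t=ctrl.snapshot("top");sc=ctrl.snapshot("scene")
print(plane(t,[384,242],.102),plane(sc,[242,256],.102))
o=ctrl.get_obs();s=ctrl.snapshot("wrist");I=s["image"][:,:,::-1].copy();print(o["tool_pos"])
a=np.linspace(0,2*np.pi,40)
P4=w2([.6302,-.0199,-.1043],[0,-.145])[0]
for k,(x,y) in {4:P4,3:(.6208,-.1025)}.items():
  r,h=JR[k]
  for z,c in((.05,(255,0,0)),(.05+h,(0,0,255))):
    q=wproj(s,o,np.c_[x+r*np.cos(a),y+r*np.sin(a),0*a+z]);cv2.polylines(I,[q.round().astype(int)],1,c,1)
cv2.imwrite("pics/w12.png",I)
x0,y0=max(0,int(q[:,0].mean())-120),0
cv2.imwrite("pics/w12z.png",cv2.resize(I[0:300,220:520],None,fx=2,fy=2,interpolation=2))
E
```

```text
[ 0.6220393  -0.16903332  0.102     ] [ 0.62871848 -0.17169844  0.102     ]
[ 0.61137693 -0.05892791  0.26340783]
```

View pics/w12z.png

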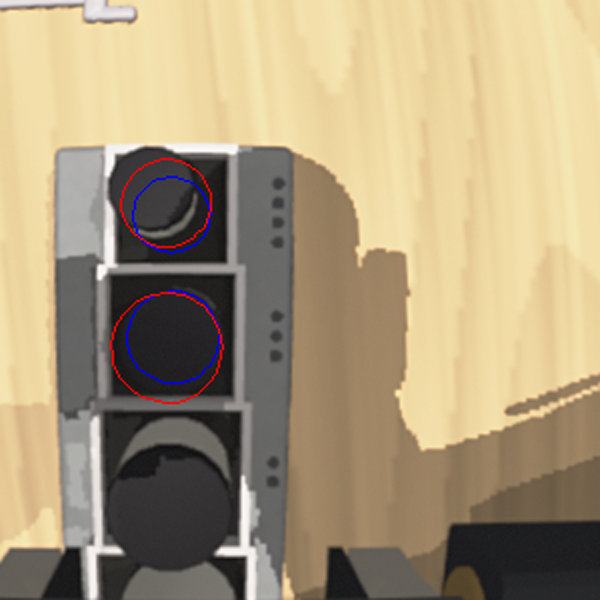

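Lid and base of jar 4 are shifted equally (about +6 mm x, −6 mm y). So it stands upright on the floor about 8 mm from the pocket's centre, within the 14 mm limit. Handing in.

```bash
python3 - <<'E'
from plant import ctrl
o=ctrl.get_obs();print(o["clock"],o["tool_pos"],o["force"])
print(ctrl.close_job())
E
```

```text
52.65 [ 0.61143613 -0.05882248  0.26347658] [-1.07873835 -0.01758897 -0.28010587]
the job is handed in; nothing more can be done
None
```

The batch is changed and the job was handed in at about 53 s of the 210 s allowed; no verdict was reported.

- **Order of work:** I switched the shaker off and stood the two cups (from pockets 1 and 4) on the mat. Then I placed jars 1, 2, 3 and 4 in their own pockets in that order, each lowered to touch the floor before release. Last, I pushed the switch on to its stop.
- **Cups:** both stand upright on the mat, well inside its edges.
- **Jars 1–3:** all upright, within about 3 mm of their pocket centres in most readings. The camera fits differ by up to about 5 mm.
- **Switch:** the ball is exactly where it should be for "on", and I felt the stop at 5.5 N.
- **Bystanders and look-alikes:** not touched, and they look unmoved in the pictures.
- **Jar 4 moved:** after I placed it, it was knocked aside inside its pocket. A close wrist-camera look showed lid and base shifted equally, so it still stands upright on the floor, about 8 mm from the centre (limit 14 mm). The top and scene cameras disagreed by up to 8 mm on its position, but both put it within the limit except one rough reading of the scene camera's lid (about 16 mm). I left it where it was.

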